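# Stack the polish tins and slide them away in the crate

## Task

Put the shoe-polish kit away: draw the wooden tray fully out of the crate lying on its side, and stack the polish tins that are there flat on the tray's white plate, centred one on another with the widest at the bottom and each next smaller one above, and the wooden dauber on top. Then slide the tray fully home under the crate's slatted top with the stack still standing neat and centred on the plate, and leave the other things where they are.

Things in the scene. Friction and masses are not known exactly. Their poses are not given: they have to be found in the camera images.
- crate: Grey plastic crate lying on its side, fixed. 270 mm (its x) by 250 mm (its y) by 175 mm high, open at its -y end, top of slats 10 mm thick with its underside 165 mm above the table. Origin: centre of its underside, on the table. Its z is up.
- tray (a joint): Wooden tray that slides straight out of the crate's open end along the crate's -y: 0 = fully home, grows as it is drawn out, 0.165 m = fully out (stop). Slight friction, stays where left. Board 130 mm wide, its top 18 mm above the table, reaching from 60 mm on the crate's side of the plate centre to 170 mm on the grip's side.
- plate (a point): Centre of the upper face of the white flat plate fixed on the tray, 104 mm across, face 24 mm above the table (6 mm above the board). Moves with the tray; same axes as the crate. When home it is 60 mm inside the crate's open end, under the slatted top; when fully out it is 105 mm outside it.
- grip (a point): Middle of the top edge of the upright wooden grip tab at the tray's outer end: 40 mm wide (crate x), 12 mm thick (crate y), standing 42 mm above the board, top 60 mm above the table. 150 mm from the plate centre towards the crate's -y; stays 90 mm outside the crate's open end when the tray is home.
- tin68: A closed round shoe-polish tin, plain metal, 68 mm across and 18 mm high, lying flat on the table to the robot's right at the start. Origin at its centre, halfway up; z is the disc's axis. Either face may be up. May be absent.
- tin61: A closed round shoe-polish tin, plain metal, 61 mm across and 18 mm high, lying flat on the table to the robot's right at the start. Origin at its centre, halfway up; z is the disc's axis. Either face may be up. May be absent.
- tin54: A closed round shoe-polish tin, plain metal, 54 mm across and 18 mm high, lying flat on the table to the robot's right at the start. Origin at its centre, halfway up; z is the disc's axis. Either face may be up. May be absent.
- tin47: A closed round shoe-polish tin, plain metal, 47 mm across and 18 mm high, lying flat on the table to the robot's right at the start. Origin at its centre, halfway up; z is the disc's axis. Either face may be up. May be absent.
- tin40: A closed round shoe-polish tin, plain metal, 40 mm across and 18 mm high, lying flat on the table to the robot's right at the start. Origin at its centre, halfway up; z is the disc's axis. Either face may be up. May be absent.
- dauber: Round wooden polishing dauber, a plain wooden disc 38 mm across and 24 mm high, light and dark wood, lying flat on the table to the robot's right. Origin at its centre, halfway up; z is its axis. Either face may be up.
- cream: Small amber glass jar with a white cap, 42 mm across, 42 mm high, not part of the job, among the tins. Origin: centre of its underside.
- flask: Aluminium drinking bottle, 68 mm across, 200 mm high, not part of the job. Origin: centre of its underside.
- jar: Glass jar with a hinged wire-clip lid, 88 mm across, 120 mm high, not part of the job. Origin: centre of its underside.
- bootbrush: Wooden boot brush, 170 mm along its y, 50 mm wide, 50 mm high, not part of the job. Origin: centre of its underside.
- tree_l: White plastic shoe tree lying along its x, 264 mm long, 62 mm wide and high, not part of the job. Origin: under it, 37 mm from its heel end.
- tree_r: The other white plastic shoe tree, same size, not part of the job. Origin: under it, 37 mm from its heel end.
Mind the look-alikes: they are no part of the job. What is shaped like the tin40 but blue is not meant.

How it is judged:
On the way, in this order (a step that is already met when the one before it is completed fails the run):
1. the tray is drawn out of the crate (at least 145 mm) (value of joint tray above 0.145 m), for 0.2 s.
2. with the tray out, all the tins and the dauber are stacked in order on the plate (value of joint tray above 0.12 m and horizontal distance between each of tin68, tin61, tin54, tin47, tin40, dauber and plate below 0.01 m and angle between the z axis of each of tin68, tin61, tin54, tin47, tin40, dauber and the z axis of plate, either way round below 0.12 rad and z of tin68 in the frame of plate between 0.004 and 0.115 m and z of tin61 in the frame of plate between 0.004 and 0.115 m and z of tin54 in the frame of plate between 0.004 and 0.115 m and z of tin47 in the frame of plate between 0.004 and 0.115 m and z of tin40 in the frame of plate between 0.004 and 0.115 m and z of dauber in the frame of plate between 0.004 and 0.115 m and ((angle between tin68's own z axis and vertical below 0.3 rad and z of each of tin61, tin54, tin47, tin40, dauber in the frame of tin68 above 0.012 m) or (angle between tin68's own z axis and vertical above 2.8 rad and z of each of tin61, tin54, tin47, tin40, dauber in the frame of tin68 below -0.012 m)) and ((angle between tin61's own z axis and vertical below 0.3 rad and z of each of tin54, tin47, tin40, dauber in the frame of tin61 above 0.012 m) or (angle between tin61's own z axis and vertical above 2.8 rad and z of each of tin54, tin47, tin40, dauber in the frame of tin61 below -0.012 m)) and ((angle between tin54's own z axis and vertical below 0.3 rad and z of each of tin47, tin40, dauber in the frame of tin54 above 0.012 m) or (angle between tin54's own z axis and vertical above 2.8 rad and z of each of tin47, tin40, dauber in the frame of tin54 below -0.012 m)) and ((angle between tin47's own z axis and vertical below 0.3 rad and z of each of tin40, dauber in the frame of tin47 above 0.012 m) or (angle between tin47's own z axis and vertical above 2.8 rad and z of each of tin40, dauber in the frame of tin47 below -0.012 m)) and ((angle between tin40's own z axis and vertical below 0.3 rad and z of dauber in the frame of tin40 above 0.012 m) or (angle between tin40's own z axis and vertical above 2.8 rad and z of dauber in the frame of tin40 below -0.012 m))), for 0.3 s.
At the end, for the whole second after the job is handed in: The tray is home (within 12 mm of its stop); every tin present and the dauber lie flat (within 7 degrees), each centre within 10 mm horizontally of the plate's centre, the smaller above the wider and the dauber on top, all at rest and released (value of joint tray below 0.012 m and horizontal distance between each of tin68, tin61, tin54, tin47, tin40, dauber and plate below 0.01 m and angle between the z axis of each of tin68, tin61, tin54, tin47, tin40, dauber and the z axis of plate, either way round below 0.12 rad and z of tin68 in the frame of plate between 0.004 and 0.115 m and z of tin61 in the frame of plate between 0.004 and 0.115 m and z of tin54 in the frame of plate between 0.004 and 0.115 m and z of tin47 in the frame of plate between 0.004 and 0.115 m and z of tin40 in the frame of plate between 0.004 and 0.115 m and z of dauber in the frame of plate between 0.004 and 0.115 m and ((angle between tin68's own z axis and vertical below 0.3 rad and z of each of tin61, tin54, tin47, tin40, dauber in the frame of tin68 above 0.012 m) or (angle between tin68's own z axis and vertical above 2.8 rad and z of each of tin61, tin54, tin47, tin40, dauber in the frame of tin68 below -0.012 m)) and ((angle between tin61's own z axis and vertical below 0.3 rad and z of each of tin54, tin47, tin40, dauber in the frame of tin61 above 0.012 m) or (angle between tin61's own z axis and vertical above 2.8 rad and z of each of tin54, tin47, tin40, dauber in the frame of tin61 below -0.012 m)) and ((angle between tin54's own z axis and vertical below 0.3 rad and z of each of tin47, tin40, dauber in the frame of tin54 above 0.012 m) or (angle between tin54's own z axis and vertical above 2.8 rad and z of each of tin47, tin40, dauber in the frame of tin54 below -0.012 m)) and ((angle between tin47's own z axis and vertical below 0.3 rad and z of each of tin40, dauber in the frame of tin47 above 0.012 m) or (angle between tin47's own z axis and vertical above 2.8 rad and z of each of tin40, dauber in the frame of tin47 below -0.012 m)) and ((angle between tin40's own z axis and vertical below 0.3 rad and z of dauber in the frame of tin40 above 0.012 m) or (angle between tin40's own z axis and vertical above 2.8 rad and z of dauber in the frame of tin40 below -0.012 m)) and linear speed of each of tin68, tin61, tin54, tin47, tin40, dauber below 0.02 m/s); the robot touches nothing.
It fails at once if a thing that is not part of the job is shifted by more than 50 mm (distance of any of cream, flask, jar, bootbrush, tree_l, tree_r from where it was at the start of the episode above 0.05 m).
Of tin68, tin61, tin54, tin47, tin40 only 3 to 5 are there at a start; the rules pass over those that are not, and their reading is None.
At some moment in a run one of tin68, tin61, tin54 may be knocked a few centimetres aside while the robot is not near it.
Once in a run the grip may slacken for a moment while it holds something.
It also fails if it takes over 210 s, if anything falls off the work surface, if the arm or the gripper's body presses on something with over 40 N, if the wrist force passes 120 N, or if a joint passes its speed limit or range.

## Robot

A 7-joint arm with a two-finger parallel gripper is mounted at the origin on the work surface. World frame = base frame: x ahead of the robot, y to its left, z up, the work surface at z = 0. Lengths are in m, angles in rad, forces in N, time in s.
With the tool pointing down it reaches from about 0.425 to 0.95 m from the base axis. Payload 4.7 kg.
Tool frame: the origin (TCP) lies midway between the tips of the shut fingers; the grasp point (between the pads) lies 19 mm behind it; z points along the fingers, y is the line along which they close (so a half turn about z gives the same grasp; the last joint's range is limited). The gripper opens to 85 mm and grips with 20 to 120 N. Pads are 22 mm wide; open, the fingers measure 114 mm over their backs; the gripper's body (76 mm by 85 mm) begins 54 mm behind the grasp point. The pads swing forward as they close: fully open they stand 13 mm farther back than shut.
Start: joints at [-0.029, 0.469, -0.049, 1.532, 0.024, 1.141, -0.082], TCP at [0.675, 0, 0.231] pointing down, gripper open.
Joint ranges: [-2.59, 2.59], [-0.33, 1.99], [-1.39, 1.29], [0.1, 2.45], [-1.04, 4.18], [0.21, 1.99], [-2.66, 2.66]. Speed limits (rad/s): [2.57, 2.57, 3.14, 3.14, 3.14, 3.14, 3.14].

## Interface

Orientations are given as a unit quaternion [w, x, y, z].
In Python, from cell import robot, snapshot, calibration gives the robot as it stands.
- The arm moves only by the shell command python3 -m jog 'ROWS' [FORCE]. ROWS is JSON, a list of rows, each a list of 7 numbers: the shift along the tool's x, y, z in mm, then the turn, a rotation vector about the tool's x, y, z in degrees, then the opening, from 0 (shut) to 1 (fully open). A call has 1 to 10 rows; each row is the pose to reach, as a shift and turn from the pose commanded when the call began, along the tool's axes at that moment; what a row does not reach only later rows make up. A row lasts 1/12 s, in which the tool goes at most 41.7 mm and 7.16 degrees, less where a joint would pass 70% of its speed; a pose out of reach is approached as far as the arm can. A call with a gripper value outside its range is refused whole. The fingers move at their own pace and stop on an object; FORCE is the grip in N (left out, the last holds). Time passes only in rows, so rows that repeat a pose let the fingers close. It gives the time, the measured TCP pose, the force, the opening and the grip force at its end, in the units of the state.
- robot.observe(): the state, without advancing time (a new reading comes with each control period).
- snapshot(name): name is "scene" or "side" or "wrist"; returns the picture (400x640x3 uint8, red, green, blue); there is no depth.
- calibration(name): a dict with "fov_y" (degrees; the focal length in pixels is half the picture's height over the tangent of half this angle, whatever the lens; pixels are square), "cx", "cy" (the principal point, pixels), "R" (3x3) and "t" (3): a world point X has camera coordinates R X + t; the wrist camera has in their place "hand_eye" (4x4, takes a point from camera to tool coordinates, whose origin is the TCP and whose axes are the flange's). Camera axes: x right, y down, z forward; pixel columns grow to the right and rows downward; lengths in m; the calibration is good to about 2 mm. A picture is of the moment at which its call begins: read the wrist's pose just before it. calibration takes no time and is no camera call.
- robot.sign_off(): hands the job in; it is judged then, once.
The state is a dict: "time_s": time; "joint_positions": joint angles; "dq": joint speeds; "joint_torque": joint torques, N m; "eef_pos": TCP position; "ee_rot": TCP orientation; "contact_force": force on the tool from outside, world axes, zero at the start; "torque": the same for the moment, N m; "width": opening from 0.0 (shut) to 1.0 (fully open); "finger_force": force on a finger pad.
Only numpy, scipy, OpenCV 4.12 (cv2) and the standard library are available. Lean on these libraries where they do the work, as an engineer would, in place of code of your own. Each camera call takes 0.05 s, during which the arm holds its last target. There are 200 camera calls.

## Working session

There is one attempt and no reset: what is moved stays moved. The work goes in short steps, Python scripts to look and compute and a shell command to move; the robot and the scene stay as the last step left them, time stands still between calls to the robot, and variables do not carry over. Pictures are saved under pics/ and viewed, at most 14 in all, crops included, and the job is handed in when it is done.

```bash
ls; mkdir -p pics
cat > h.py <<'E'
import numpy as np, cv2
from cell import robot, snapshot, calibration
from scipy.spatial.transform import Rotation as Ro
def cam(name,st=None):
    c=calibration(name); f=200/np.tan(np.radians(c["fov_y"])/2)
    if name=="wrist":
        st=st or robot.observe(); w,x,y,z=st["ee_rot"]; T=np.eye(4); T[:3,:3]=Ro.from_quat([x,y,z,w]).as_matrix(); T[:3,3]=st["eef_pos"]
        M=T@np.array(c["hand_eye"]); R=M[:3,:3].T; t=-R@M[:3,3]
    else: R=np.array(c["R"]); t=np.array(c["t"])
    return f,c["cx"],c["cy"],R,t
def ray(C,uv,z):
    f,cx,cy,R,t=C; o=-R.T@t; d=R.T@np.array([(uv[0]-cx)/f,(uv[1]-cy)/f,1]); return o+d*(z-o[2])/d[2]
def proj(C,X):
    f,cx,cy,R,t=C; p=R@np.array(X)+t; return np.array([f*p[0]/p[2]+cx,f*p[1]/p[2]+cy])
def save(n,im): cv2.imwrite("pics/"+n+".png",im[:,:,::-1])
def brief():
    s=robot.observe(); print(round(s["time_s"],2),np.round(s["eef_pos"],4),np.round(s["ee_rot"],4),round(s["width"],3),np.round(s["contact_force"],1),np.round(s["finger_force"],1)); return s
E
python3 - <<'E'
from h import *
s=brief()
for n in ("scene","side","wrist"):
    im=snapshot(n); save(n+"0",im); np.save(n+"0.npy",im); print(n,calibration(n))
E
```

```text
pics
0.0 [ 0.6744 -0.      0.2302] [-7.000e-04  7.071e-01  7.071e-01 -7.000e-04] 0.998 [0.3 0.1 0.1] 0.0
scene {'fov_y': 57.59131744804676, 'cx': 319.9725295689327, 'cy': 193.69902319786183, 'R': array([[ 0.42764871,  0.90390946,  0.00801611],
       [ 0.55324133, -0.25471043, -0.7931246 ],
       [-0.71487105,  0.34361356, -0.60900666]]), 't': array([-0.25304378, -0.28050056,  1.59022937])}
side {'fov_y': 48.32863403845981, 'cx': 321.0063789133823, 'cy': 201.47985526818394, 'R': array([[ 0.99586405, -0.08896284,  0.01845035],
       [-0.05245086, -0.72874598, -0.68277244],
       [ 0.074187  ,  0.67898079, -0.73039809]]), 't': array([-0.61416639,  0.07352483,  1.07589704])}
wrist {'fov_y': 61.82804685630447, 'cx': 316.0078448644049, 'cy': 202.3688715135213, 'hand_eye': array([[-3.24164591e-04, -9.64963603e-01, -2.62383574e-01,
         6.55147692e-02],
       [ 9.99999612e-01, -5.27860606e-04,  7.05843757e-04,
        -4.29258377e-04],
       [-8.19615487e-04, -2.62383243e-01,  9.64963399e-01,
        -1.42206241e-01],
       [ 0.00000000e+00,  0.00000000e+00,  0.00000000e+00,
         1.00000000e+00]])}
```

View pics/scene0.png

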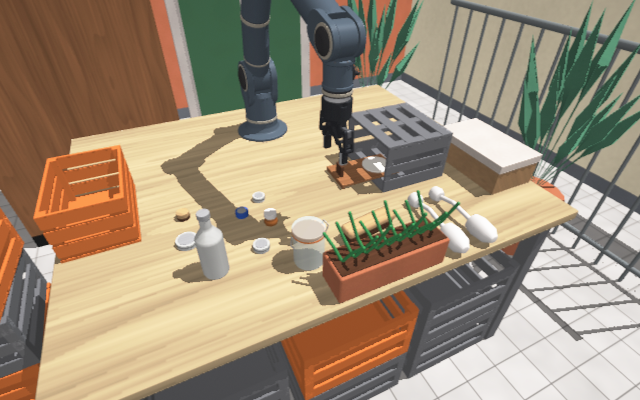

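View pics/side0.png

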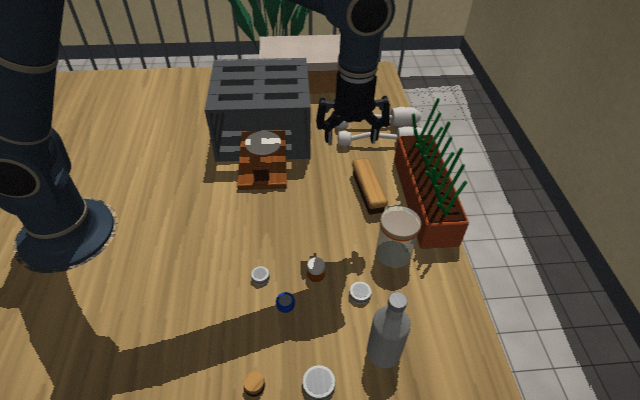

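Scene view: silver tins are at (259,196), (261,245) and (187,241), and the dauber is at (183,215). The look-alikes are the blue tin (242,212), cream jar (270,215), glass jar and flask. In the side view the tins are at (260,274), (360,292) and (319,382), the dauber at (254,383), blue at (285,302) and cream at (316,268). The tray grip is at about (261,178).

```bash
cat >> h.py <<'E'
def blobs(name,im,C,pts,zc,sil=True,half=30):
    hsv=cv2.cvtColor(im,cv2.COLOR_RGB2HSV); out=[]
    for (u,v),z in zip(pts,zc):
        m=((hsv[:,:,1]<70)&(hsv[:,:,2]>60)).astype(np.uint8) if z==0.009 else ((hsv[:,:,0]>5)&(hsv[:,:,0]<20)&(hsv[:,:,1]>145)).astype(np.uint8)
        m=cv2.morphologyEx(m,cv2.MORPH_CLOSE,np.ones((3,3)))
        cs,_=cv2.findContours(m,cv2.RETR_EXTERNAL,cv2.CHAIN_APPROX_NONE)
        c=min(cs,key=lambda c:-cv2.pointPolygonTest(c,(float(u),float(v)),True))
        hull=cv2.convexHull(c); M=cv2.moments(hull); g=(M['m10']/M['m00'],M['m01']/M['m00'])
        X=ray(C,g,z); f,_,_,R,t=C; d=(R@X+t)[2]
        (_,_),(a,b),_=cv2.minAreaRect(hull); 
        print(name,(u,v),np.round(g,1),"X",np.round(X,4),"dia mm",round((max(a,b)+1)*d/f*1000,1),"minor px",round(min(a,b)))
        out.append(X)
    return out
E
python3 - <<'E'
from h import *
S=np.load("side0.npy");C=cam("side")
blobs("side",S,C,[(260,274),(360,292),(319,382),(254,383)],[.009,.009,.009,.012])
Z=np.load("scene0.npy");D=cam("scene")
blobs("scene",Z,D,[(259,196),(261,245),(187,241),(183,215)],[.009,.009,.009,.012])
a=cv2.resize(S[120:400,190:450],None,fx=2.1,fy=2.1,interpolation=cv2.INTER_CUBIC);save("c0",a)
E
```

```text
side (260, 274) [259.8 275.3] X [ 0.465  -0.1662  0.009 ] dia mm 44.5 minor px 18
side (360, 292) [359.9 292.2] X [ 0.6811 -0.2263  0.009 ] dia mm 49.9 minor px 22
side (319, 382) [318.3 382.4] X [ 0.5746 -0.4122  0.009 ] dia mm 65.3 minor px 33
side (254, 383) [253.4 384.2] X [ 0.4547 -0.4068  0.012 ] dia mm 46.2 minor px 19
scene (259, 196) [248.6 204.6] X [ 0.4889 -0.2042  0.009 ] dia mm 122.4 minor px 18
scene (261, 245) [213.1 246.4] X [ 0.6265 -0.3473  0.009 ] dia mm 307.3 minor px 77
scene (187, 241) [213.1 246.4] X [ 0.6265 -0.3473  0.009 ] dia mm 307.3 minor px 77
scene (183, 215) [ 87.  203.4] X [ 0.2717 -0.6695  0.012 ] dia mm 340.4 minor px 105
```

View pics/c0.png

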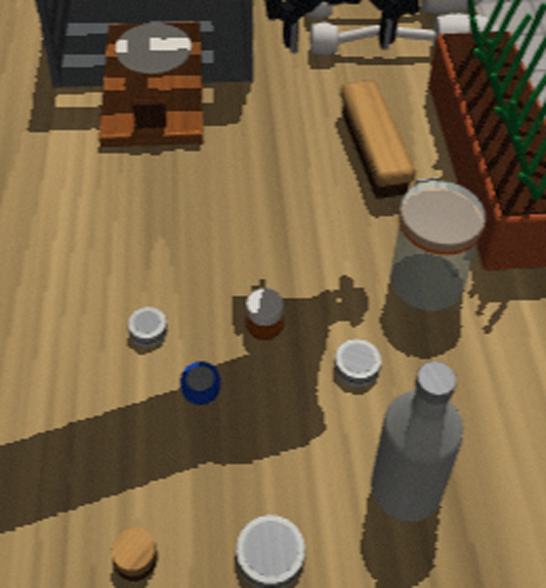

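View pics/wrist0.png

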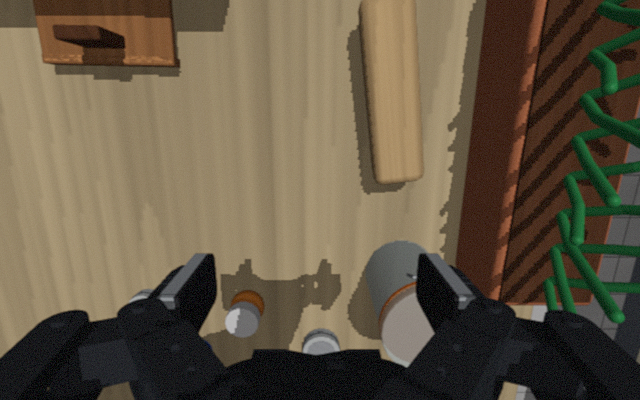

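Crop: three silver tins, at crop (147,327), (358,362) and (270,550). The blue tin at (200,382) and the amber jar at (264,312) are excluded, and the dauber is at (134,552). The tray front edge runs crop (100,143)-(202,143), with the grip tab at (150,103). In the wrist picture the tray front edge runs (45,62)-(178,66).

Run:
```python
from h import *
W=cam("wrist");S=cam("side")
for uv in [(45,62),(176,65)]: print("W board",ray(W,uv,.018).round(4))
for uv in [(54,27),(115,27),(124,46),(58,40)]: print("W grip top",ray(W,uv,.06).round(4))
for u,v in [(100,136),(203,136),(109,60),(201,60)]: print("S board",ray(S,(190+u/2.1,120+v/2.1),.018).round(4))
for u,v in [(135,103),(166,103)]: print("S grip",ray(S,(190+u/2.1,120+v/2.1),.06).round(4))
print("S plate",ray(S,(190+154/2.1,120+48/2.1),.024).round(4))
for uv in [(142,293),(243,322),(322,343)]: print(ray(W,uv,.018).round(4))
```

```text
W board [0.4063 0.1128 0.018 ]
W board [0.5355 0.11   0.018 ]
W grip top [0.4516 0.1349 0.06  ]
W grip top [0.5034 0.1349 0.06  ]
W grip top [0.5088 0.12   0.06  ]
W grip top [0.4529 0.1248 0.06  ]
S board [0.4067 0.115  0.018 ]
S board [0.535 0.106 0.018]
S board [0.4133 0.2613 0.018 ]
S board [0.5377 0.2529 0.018 ]
S grip [0.4538 0.127  0.06  ]
S grip [0.4918 0.1244 0.06  ]
S plate [0.4745 0.2753 0.024 ]
[ 0.4672 -0.1426  0.018 ]
[ 0.585  -0.1821  0.018 ]
[ 0.6814 -0.2121  0.018 ]
```

```bash
python3 -m jog '[[20,-30,10,0,0,0,1],[40,-60,25,0,0,0,1],[60,-90,40,0,0,0,1],[80,-120,55,0,0,0,1],[100,-150,70,0,0,0,1],[115,-180,85,0,0,0,1],[120,-200,100,0,0,0,1],[125,-202,100,0,0,0,1],[125,-202,100,0,0,0,1]]'
python3 - <<'E'
from h import *
s=brief(); C=cam("wrist",s); im=snapshot("wrist"); save("w1",im); print("proj grip",proj(C,(.472,.1315,.06)))
E
```

```text
time_s: 0.9
eef_pos: [0.4715, 0.126, 0.1308]
ee_rot: [-0.001, 0.706, 0.708, -0.001]
contact_force: [0.9, -0.7, 0.5]
width: 1.0
finger_force: 0.0
0.9 [0.4715 0.126  0.1308] [-6.000e-04  7.061e-01  7.081e-01 -7.000e-04] 1.0 [ 0.9 -0.7  0.5] 0.0
proj grip [317.42957442 205.46962442]
```

View pics/w1.png

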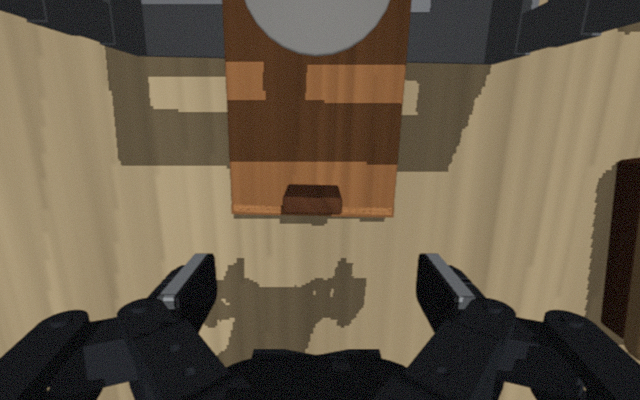

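The wrist picture shows the grip top at rows 197-213 and columns 282-341, centre (311.5,205). That puts it at about x 0.468, y 0.131. I'll descend and grip it now.

```bash
python3 -m jog '[[5,-3,25,0,0,0,1],[5,-3,50,0,0,0,1],[5,-3,75,0,0,0,1],[5,-3,90,0,0,0,1],[5,-3,97,0,0,0,1],[5,-3,97,0,0,0,0.3],[5,-3,97,0,0,0,0.3],[5,-3,97,0,0,0,0.3],[5,-3,97,0,0,0,0.3],[5,-3,97,0,0,0,0.3]]' 30;  python3 -m jog '[[0,0,0,0,0,0,0.3],[0,0,0,0,0,0,0.3],[0,0,0,0,0,0,0.3]]'
```

```text
time_s: 1.78
eef_pos: [0.4686, 0.13, 0.0355]
ee_rot: [-0.001, 0.707, 0.707, -0.001]
contact_force: [-4.8, 0.1, 7.8]
width: 0.462
finger_force: 29.8
time_s: 2.03
eef_pos: [0.4686, 0.13, 0.0355]
ee_rot: [-0.001, 0.707, 0.707, -0.001]
contact_force: [-5.1, -0.1, 6.2]
width: 0.46
finger_force: 29.7
```

```bash
python3 - <<'E'
from h import *
s=dict(robot.observe()); s["eef_pos"]=[0.4715,0.126,0.1308]; s["ee_rot"]=[-6e-4,.7061,.7081,-7e-4]; C=cam("wrist",s)
for uv in [(225,62),(233,213),(407,62),(392,213)]: print(ray(C,uv,.018).round(4))
E
python3 -m jog '[[-15,-0.4,0,0,0,0,0.3],[-33,-1,0,0,0,0,0.3],[-51,-1.5,0,0,0,0,0.3],[-70,-2,0,0,0,0,0.3],[-80,-2.5,0,0,0,0,0.3],[-80,-2.5,0,0,0,0,0.3]]'
```

```text
[0.4062 0.2253 0.018 ]
[0.4048 0.1132 0.018 ]
[0.5354 0.2256 0.018 ]
[0.5317 0.1135 0.018 ]
time_s: 2.53
eef_pos: [0.467, 0.0471, 0.0355]
ee_rot: [0.0, 0.708, 0.706, -0.001]
contact_force: [-3.5, -1.4, 5.9]
width: 0.462
finger_force: 31.3
```

```bash
python3 -m jog '[[-15,-0.4,0,0,0,0,0.3],[-33,-0.8,0,0,0,0,0.3],[-51,-1.2,0,0,0,0,0.3],[-70,-1.7,0,0,0,0,0.3],[-82,-2,0,0,0,0,0.3],[-86,-2.1,0,0,0,0,0.3],[-86,-2.1,0,0,0,0,0.3]]'; python3 -m jog '[[0,0,0,0,0,0,0.9],[0,0,0,0,0,0,1],[0,0,0,0,0,0,1],[0,0,-30,0,0,0,1],[0,0,-65,0,0,0,1],[0,0,-100,0,0,0,1],[0,0,-135,0,0,0,1],[40,0,-150,0,0,0,1],[40,0,-150,0,0,0,1],[40,0,-150,0,0,0,1]]';python3 - <<'E'
from h import *
s=brief(); C=cam("wrist",s); im=snapshot("wrist"); save("w2",im); np.save("w2.npy",im)
save("s2",snapshot("side"))
E
```

```text
time_s: 3.12
eef_pos: [0.4656, -0.0291, 0.0354]
ee_rot: [-0.002, 0.706, 0.708, 0.003]
contact_force: [-3.4, 18.3, 3.3]
width: 0.462
finger_force: 31.2
time_s: 3.95
eef_pos: [0.4665, 0.0051, 0.1861]
ee_rot: [0.001, 0.706, 0.708, 0.002]
contact_force: [-0.0, 0.1, -0.2]
width: 0.999
finger_force: 0.0
3.95 [0.4665 0.0051 0.1861] [0.0015 0.7062 0.708  0.0016] 0.999 [-0.   0.1 -0.2] 0.0
```

View pics/w2.png

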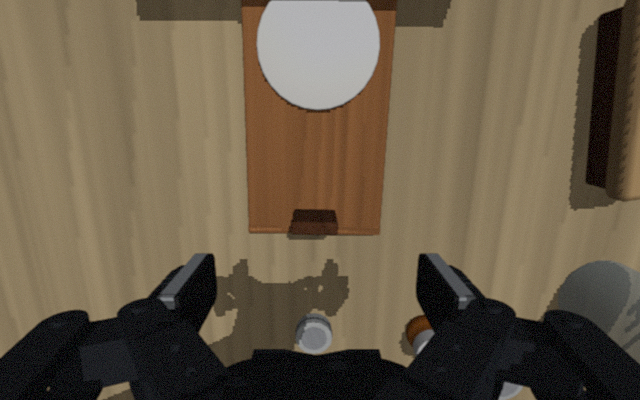

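Wrist picture: the tray is fully out, the plate is at about (319,47) and the grip is at (314,222). The nearest tin is at (313,334), with the amber jar at (425,335).

```bash
cat >> h.py <<'E'
from scipy.optimize import least_squares
def circ(im,C,mask,uv,z,r=None):
    cs,_=cv2.findContours(cv2.morphologyEx(mask.astype(np.uint8),cv2.MORPH_CLOSE,np.ones((3,3))),cv2.RETR_EXTERNAL,cv2.CHAIN_APPROX_NONE)
    c=max(cs,key=lambda c:cv2.pointPolygonTest(c,(float(uv[0]),float(uv[1])),True)); p=c[:,0,:]
    p=p[(p[:,1]>2)&(p[:,1]<397)&(p[:,0]>2)&(p[:,0]<637)]
    X=np.array([ray(C,q,z)[:2] for q in p])
    fn=lambda a:np.hypot(X[:,0]-a[0],X[:,1]-a[1])-(r or a[2])
    s=least_squares(fn,[*X.mean(0),.03],loss="soft_l1",f_scale=.001); return s.x.round(4), round(float(np.std(fn(s.x))),4)
E
python3 - <<'E'
from h import *
s=robot.observe(); C=cam("wrist",s); im=np.load("w2.npy"); h=cv2.cvtColor(im,cv2.COLOR_RGB2HSV)
print("plate",circ(im,C,(h[:,:,1]<50)&(h[:,:,2]>110),(319,47),.024))
im=cv2.imread("pics/s2.png")[:,:,::-1].copy();h=cv2.cvtColor(im,cv2.COLOR_RGB2HSV);S=cam("side")
p=proj(S,(.472,.116,.024)).round();print(p)
print("plate side",circ(im,S,(h[:,:,1]<50)&(h[:,:,2]>110),p,.024))
blobs("side",im,S,[(260,274),(360,292),(319,382),(254,383)],[.009,.009,.009,.012])
for v in (50,100,150,200,250): print(v,ray(C,(316,v),.009)-s["eef_pos"])
E
```

```text
plate (array([0.4666, 0.1217, 0.0508]), 0.0003)
[262. 182.]
plate side (array([0.4696, 0.119 , 0.0474]), 0.0041)
side (260, 274) [259.9 275.2] X [ 0.4652 -0.1659  0.009 ] dia mm 44.5 minor px 18
side (360, 292) [359.8 292.2] X [ 0.6807 -0.2263  0.009 ] dia mm 49.9 minor px 22
side (319, 382) [318.3 382.3] X [ 0.5746 -0.4122  0.009 ] dia mm 65.3 minor px 33
side (254, 383) [253.6 384.1] X [ 0.4549 -0.4067  0.012 ] dia mm 43.6 minor px 20
50 [-6.94761754e-05  1.17412700e-01 -1.75195780e-01]
100 [-1.23018497e-04  7.55192813e-02 -1.75195780e-01]
150 [-0.00018075  0.03034557 -0.17519578]
200 [-0.00024319 -0.01850942 -0.17519578]
250 [-0.00031094 -0.07151478 -0.17519578]
```

```bash
python3 -m jog '[[-35,4,0,0,0,0,1],[-73,12,0,0,0,0,1],[-111,22,0,0,0,0,1],[-149,34,0,0,0,0,1],[-187,46,0,0,0,0,1],[-225,58,0,0,0,0,1],[-263,70,0,0,0,0,1],[-301,82,0,0,0,0,1],[-339,94,0,0,0,0,1],[-376,104,0,0,0,0,1]]' >/dev/null;  python3 -m jog '[[-30,4,0,0,0,0,1],[-40,4,0,0,0,0,1],[-40,4,0,0,0,0,1]]'
python3 - <<'E'
from h import *
s=brief(); C=cam("wrist",s); im=snapshot("wrist"); save("w3",im); h=cv2.cvtColor(im,cv2.COLOR_RGB2HSV)
print(proj(C,(.5746,-.412,.009)))
print(blobs("w",im,C,[proj(C,(.5746,-.412,.018)).round()],[.009]))
print("tin",circ(im,C,(h[:,:,1]<70)&(h[:,:,2]>60),proj(C,(.5746,-.412,.009)),.018))
E
```

```text
time_s: 5.13
eef_pos: [0.5703, -0.4172, 0.1821]
ee_rot: [-0.001, 0.71, 0.704, -0.002]
contact_force: [-0.7, 0.0, -0.2]
width: 1.0
finger_force: 0.0
5.13 [ 0.5703 -0.4172  0.1821] [-0.0009  0.7097  0.7045 -0.0018] 1.0 [-0.7  0.  -0.2] 0.0
[321.37059121 176.54418339]
w (np.float64(321.0), np.float64(178.0)) [320.9 177.1] X [ 0.5742 -0.4125  0.009 ] dia mm 64.0 minor px 65
[array([ 0.57416206, -0.41250338,  0.009     ])]
tin (array([ 0.5741, -0.4116,  0.0307]), 0.0003)
```

View pics/w3.png

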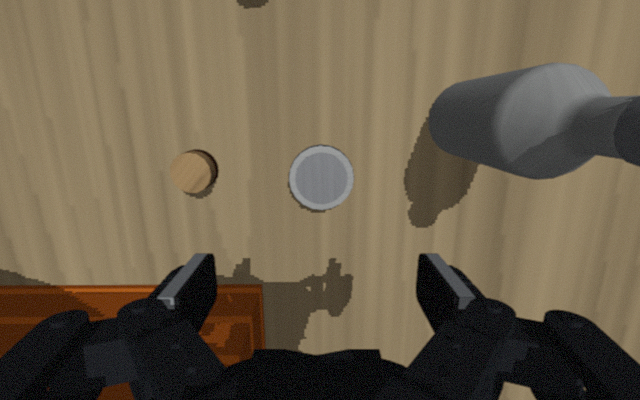

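Run:
```python
from h import *
Z=np.load("scene0.npy");D=cam("scene");h=cv2.cvtColor(Z,cv2.COLOR_RGB2HSV)
m=(h[:,:,1]>200)&(h[:,:,0]<14)&(h[:,:,2]>60); m[:,160:]=0
for v in range(144,262,6):
    u=np.where(m[v])[0]
    if len(u): print(v,u.max(),u.min(), ray(D,(u.max(),v),0.0).round(3)[:2], end=' | ')
C=cam("wrist"); 
print(); p=lambda z:print(z,ray(C,(263,285),z).round(3),ray(C,(263,340),z).round(3),proj(D,ray(C,(263,285),z)).round(0))
for z in (.05,.1,.12,.14,.16,.18,.2): p(z)
```

```text
0.05 [ 0.522 -0.501  0.05 ] [ 0.519 -0.56   0.05 ] [147. 228.]
0.1 [ 0.531 -0.473  0.1  ] [ 0.529 -0.521  0.1  ] [153. 214.]
0.12 [ 0.535 -0.462  0.12 ] [ 0.533 -0.506  0.12 ] [156. 208.]
0.14 [ 0.538 -0.451  0.14 ] [ 0.536 -0.49   0.14 ] [158. 202.]
0.16 [ 0.542 -0.44   0.16 ] [ 0.54  -0.475  0.16 ] [161. 195.]
0.18 [ 0.545 -0.429  0.18 ] [ 0.544 -0.46   0.18 ] [163. 189.]
0.2 [ 0.549 -0.418  0.2  ] [ 0.548 -0.444  0.2  ] [166. 182.]
```

Run:
```python
from h import *
S=cam("side");D=cam("scene")
print(ray(S,(385,355),0.034).round(3),ray(D,(214,272),0.0).round(3))
s=brief();w,x,y,z=s["ee_rot"];R=Ro.from_quat([x,y,z,w])
print(R.inv().apply(np.array([.5742,-.412,.028])-s["eef_pos"])*1000)
```

```text
[ 0.704 -0.381  0.034] [ 0.711 -0.365  0.   ]
5.18 [ 0.5713 -0.4138  0.1825] [-0.0014  0.7085  0.7057 -0.0008] 0.999 [ 0.6  0.4 -0.3] 0.0
[  1.68259968   3.35603678 154.45422814]
```

```bash
python3 -m jog '[[0,0,35,0,0,0,1],[0,0,70,0,0,0,1],[0,0,105,0,0,0,1],[0,0,140,0,0,0,1],[0,0,160,0,0,0,1],[0,0,172,0,0,0,1],[0,0,172,0,0,0,1],[0,0,172,0,0,0,1],[0,0,172,0,0,0,1]]'
python3 - <<'E'
from h import *
s=brief(); C=cam("wrist",s); im=snapshot("wrist"); save("w4",im)
print(proj(C,(.5742,-.412,.018)))
E
```

```text
time_s: 5.93
eef_pos: [0.5748, -0.4121, 0.0144]
ee_rot: [0.002, 0.707, 0.707, 0.001]
contact_force: [0.9, -0.1, 0.3]
width: 1.001
finger_force: 0.0
5.93 [ 0.5748 -0.4121  0.0144] [1.600e-03 7.069e-01 7.073e-01 5.000e-04] 1.001 [ 0.9 -0.1  0.3] 0.0
[315.40018971 261.511355  ]
```

View pics/w4.png

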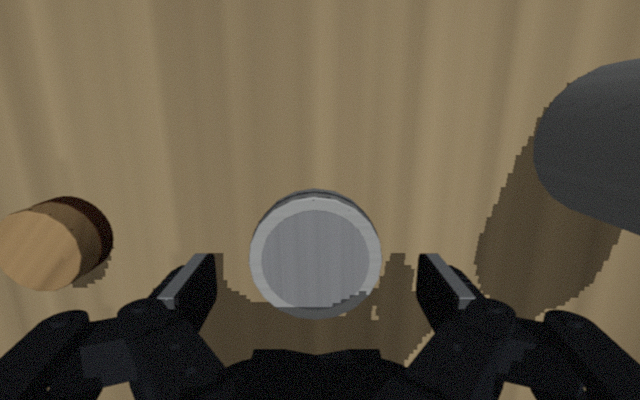

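The tin is centred between the fingers at (316,257), as predicted. I'll descend further and grip.

```bash
python3 -m jog '[[0,0,7,0,0,0,1],[0,0,13,0,0,0,1],[0,0,13,0,0,0,1],[0,0,13,0,0,0,0.6],[0,0,13,0,0,0,0.6],[0,0,13,0,0,0,0.6],[0,0,13,0,0,0,0.6],[0,0,13,0,0,0,0.6]]' 50;python3 -m jog '[[0,0,0,0,0,0,0.5],[0,0,0,0,0,0,0.5],[0,0,0,0,0,0,0.5]]'
```

```text
time_s: 6.65
eef_pos: [0.5739, -0.4123, -0.0001]
ee_rot: [0.001, 0.707, 0.707, 0.0]
contact_force: [-0.5, -0.7, 3.3]
width: 0.693
finger_force: 54.3
time_s: 6.9
eef_pos: [0.5739, -0.4124, -0.0001]
ee_rot: [0.001, 0.707, 0.707, 0.0]
contact_force: [0.0, -1.3, 4.5]
width: 0.695
finger_force: 54.3
```

```bash
python3 -m jog '[[0,0,-20,0,0,0,0.5],[0,0,-50,0,0,0,0.5],[0,0,-85,0,0,0,0.5],[10,-2,-115,0,0,0,0.5],[35,-8,-130,0,0,0,0.5],[70,-15,-130,0,0,0,0.5],[105,-22,-130,0,0,0,0.5],[140,-29,-130,0,0,0,0.5],[175,-36,-130,0,0,0,0.5],[210,-42,-130,0,0,0,0.5]]'; python3 -m jog '[[35,-7,0,0,0,0,0.5],[70,-14,0,0,0,0,0.5],[105,-21,0,0,0,0,0.5],[140,-28,0,0,0,0,0.5],[175,-35,0,0,0,0,0.5],[210,-42,0,0,0,0,0.5],[245,-49,0,0,0,0,0.5],[280,-56,0,0,0,0,0.5],[305,-62,0,0,0,0,0.5],[318,-64,0,0,0,0,0.5]]'; python3 -m jog '[[4,-1,0,0,0,0,0.5],[4,-1,0,0,0,0,0.5],[4,-1,0,0,0,0,0.5]]'
python3 - <<'E'
from h import *
s=brief(); C=cam("wrist",s); im=snapshot("wrist"); save("w5",im);h=cv2.cvtColor(im,cv2.COLOR_RGB2HSV)
print(proj(C,(.467,.1205,.024)))
S=snapshot("side"); save("s5",S)
E
```

```text
time_s: 7.73
eef_pos: [0.5298, -0.2001, 0.1285]
ee_rot: [-0.001, 0.707, 0.707, -0.0]
contact_force: [0.6, 0.4, -1.4]
width: 0.697
finger_force: 54.0
time_s: 8.57
eef_pos: [0.4653, 0.1199, 0.1288]
ee_rot: [-0.001, 0.705, 0.709, -0.0]
contact_force: [0.5, -0.0, -0.5]
width: 0.689
finger_force: 54.0
time_s: 8.82
eef_pos: [0.4662, 0.1188, 0.1289]
ee_rot: [0.0, 0.707, 0.707, -0.001]
contact_force: [-0.0, 0.6, 0.3]
width: 0.69
finger_force: 54.0
8.82 [0.4662 0.1188 0.1289] [ 0.000e+00  7.075e-01  7.067e-01 -6.000e-04] 0.69 [-0.   0.6  0.3] 54.0
[317.43145826 198.03300375]
```

View pics/w5.png

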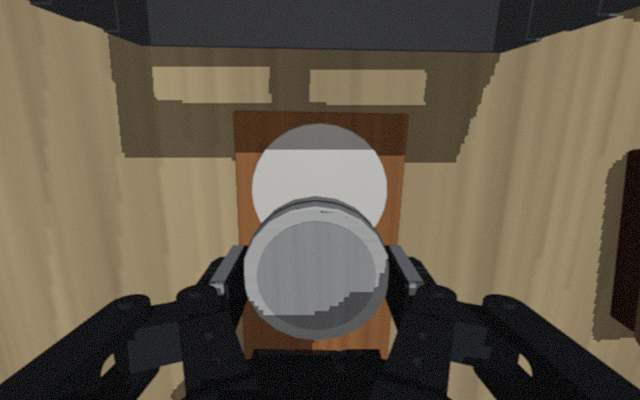

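The tin is held flat at about (316,268), with the plate behind it: columns 252-387, top edge at row 124. I'll refine the plate centre by fitting the visible arc with r = 52 mm.

Run:
```python
from h import *
s=robot.observe(); C=cam("wrist",s); im=cv2.imread("pics/w5.png")[:,:,::-1].copy(); h=cv2.cvtColor(im,cv2.COLOR_RGB2HSV)
m=(h[:,:,1]<70)&(h[:,:,2]>70); m[195:]=0; m[:112]=0; m[:,:240]=0; m[:,400:]=0
pts=[]
for v in range(123,195,2):
    u=np.where(m[v])[0]
    if len(u)>15: pts+= [(u.min()-.5,v),(u.max()+.5,v)]
for u in range(285,355,3): pts.append((u,np.where(m[:,u])[0].min()-.5))
X=np.array([ray(C,p,.024)[:2] for p in pts])
for r in (.052,None):
    fn=lambda a:np.hypot(X[:,0]-a[0],X[:,1]-a[1])-(r or a[2])
    o=least_squares(fn,[.467,.12,.05],loss="soft_l1",f_scale=.001); print(o.x.round(4),np.std(fn(o.x)).round(4),s["eef_pos"])
hh=cv2.cvtColor(im,cv2.COLOR_RGB2HSV); row=hh[150,230:410]; print(pts[20:24],len(pts))
```

```text
[0.4685 0.1239 0.05  ] 0.0003 [0.46656683 0.11827924 0.12907535]
[0.4685 0.1244 0.0516] 0.0002 [0.46656683 0.11827924 0.12907535]
[(np.float64(268.5), 145), (np.float64(369.5), 145), (np.float64(266.5), 147), (np.float64(371.5), 147)] 94
```

```bash
python3 -m jog '[[4.5,1.5,20,0,0,0,0.5],[4.5,1.5,50,0,0,0,0.5],[4.5,1.5,75,0,0,0,0.5],[4.5,1.5,92,0,0,0,0.5],[4.5,1.5,101,0,0,0,0.5],[4.5,1.5,105,0,0,0,0.5],[4.5,1.5,105,0,0,0,0.5],[4.5,1.5,105,0,0,0,0.5]]';python3 -m jog '[[0,0,0,0,0,0,0.8],[0,0,0,0,0,0,1],[0,0,0,0,0,0,1],[0,0,0,0,0,0,1],[0,0,-20,0,0,0,1],[0,0,-50,0,0,0,1],[0,0,-85,0,0,0,1],[0,0,-105,0,0,0,1],[0,0,-105,0,0,0,1],[0,0,-105,0,0,0,1]]'
python3 - <<'E'
from h import *
s=brief(); C=cam("wrist",s); im=snapshot("wrist"); save("w6",im);np.save("w6.npy",im)
S=snapshot("side"); save("s6",S); np.save("s6.npy",S)
a=np.vstack([im[60:340,140:500],S[120:400,160:520]]); save("c6",np.hstack([im[60:340,140:500],S[120:400,160:520]]))
blobs("side",S,cam("side"),[(260,274),(360,292),(254,383)],[.009,.009,.012])
E
```

```text
time_s: 9.58
eef_pos: [0.4688, 0.1242, 0.025]
ee_rot: [0.0, 0.708, 0.707, 0.001]
contact_force: [-0.1, 1.0, -1.2]
width: 0.691
finger_force: 54.0
time_s: 10.42
eef_pos: [0.4687, 0.1247, 0.1306]
ee_rot: [0.001, 0.707, 0.707, 0.001]
contact_force: [-1.3, -0.9, -0.5]
width: 0.998
finger_force: 0.0
10.42 [0.4687 0.1247 0.1306] [0.0008 0.7071 0.7071 0.0014] 0.998 [-1.3 -0.9 -0.5] 0.0
side (260, 274) [259.8 275.3] X [ 0.4651 -0.1661  0.009 ] dia mm 44.5 minor px 18
side (360, 292) [359.8 292.2] X [ 0.6809 -0.2264  0.009 ] dia mm 49.8 minor px 22
side (254, 383) [253.7 384.8] X [ 0.4551 -0.408   0.012 ] dia mm 42.5 minor px 20
```

View pics/c6.png

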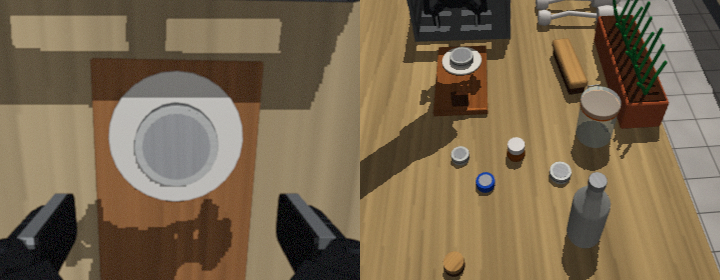

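Run:
```python
from h import *
s=robot.observe(); C=cam("wrist",s); im=np.load("w6.npy"); h=cv2.cvtColor(im,cv2.COLOR_RGB2HSV)
print("plate",circ(im,C,(h[:,:,1]<70)&(h[:,:,2]>70),(316,245),.024), circ(im,C,(h[:,:,1]<70)&(h[:,:,2]>70),(316,245),.024,.052)[0])
g=cv2.cvtColor(im,cv2.COLOR_RGB2GRAY).astype(float); g=cv2.GaussianBlur(g,(3,3),0); P=[]
for a in np.linspace(0,2*np.pi,72,endpoint=False):   # outermost strong edge inside plate
    rr=np.arange(34,56,.5); q=np.array([g[int(round(206+r*np.sin(a))),int(round(316+r*np.cos(a)))] for r in rr]); d=q[6:]-q[:-6]
    P.append((316+(rr[d.argmax()]+1.5)*np.cos(a),206+(rr[d.argmax()]+1.5)*np.sin(a)))
X=np.array([ray(C,p,.042)[:2] for p in P]); fn=lambda a:np.hypot(X[:,0]-a[0],X[:,1]-a[1])-a[2]
o=least_squares(fn,[.467,.12,.03],loss="soft_l1",f_scale=.001); print("tin",o.x.round(4),np.std(fn(o.x)).round(4))
```

```text
plate (array([0.4661, 0.1252, 0.051 ]), 0.0003) [0.4661 0.1251 0.03  ]
tin [0.4661 0.1249 0.031 ] 0.0006
```

```bash
python3 - <<'E'
from h import *
S=cam("side");D=cam("scene")
print("jar top",ray(S,(190+442/2.1,120+215/2.1),.12).round(3), ray(D,(309,230),.12).round(3)); print("jar base",ray(S,(190+430/2.1,120+280/2.1),0).round(3),ray(D,(310,258),0).round(3)); print("blue",ray(S,(285.5,302),.009).round(3))
print("flask top",ray(S,(398,300),.2).round(3))
E
python3 -m jog '[[-20,12,-5,0,0,0,1],[-52,32,-15,0,0,0,1],[-84,52,-25,0,0,0,1],[-116,72,-35,0,0,0,1],[-148,92,-45,0,0,0,1],[-180,112,-55,0,0,0,1],[-212,132,-60,0,0,0,1],[-244,152,-60,0,0,0,1],[-276,172,-60,0,0,0,1],[-308,190,-60,0,0,0,1]]' >/dev/null;  python3 -m jog '[[-25,12,0,0,0,0,1],[-43,22,0,0,0,0,1],[-43,22,0,0,0,0,1],[-43,22,0,0,0,0,1]]'
python3 - <<'E'
from h import *
s=brief(); C=cam("wrist",s); im=snapshot("wrist"); save("w7",im); h=cv2.cvtColor(im,cv2.COLOR_RGB2HSV)
p=proj(C,(.6808,-.2264,.018)).round(); print(p)
blobs("w",im,C,[p],[.009]); print(circ(im,C,(h[:,:,1]<70)&(h[:,:,2]>60),p,.018))
E
```

```text
jar top [ 0.775 -0.129  0.12 ] [ 0.787 -0.124  0.12 ]
jar base [ 0.78  -0.123  0.   ] [ 0.773 -0.116  0.   ]
blue [ 0.52  -0.238  0.009]
flask top [ 0.709 -0.361  0.2  ]
time_s: 11.68
eef_pos: [0.6789, -0.2276, 0.1864]
ee_rot: [-0.002, 0.708, 0.706, -0.001]
contact_force: [-0.9, 0.3, -0.1]
width: 0.999
finger_force: 0.0
11.68 [ 0.6789 -0.2276  0.1864] [-0.0017  0.7079  0.7063 -0.0012] 0.999 [-0.9  0.3 -0.1] 0.0
[319. 182.]
w (np.float64(319.0), np.float64(182.0)) [318.  180.8] X [ 0.68   -0.2271  0.009 ] dia mm 50.6 minor px 49
(array([ 0.68  , -0.2258,  0.0238]), 0.0004)
```

View pics/w7.png

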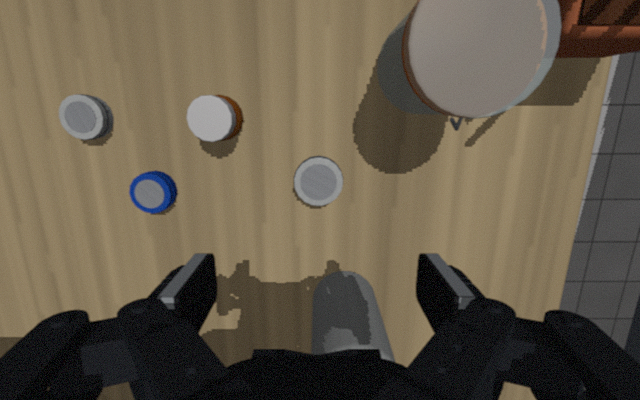

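Wrist picture: the target tin is at (319,182), clear of the jar (480,50) and flask (345,310). The smallest tin is at (85,117), with blue at (153,192) and cream at (212,118).

```bash
python3 -m jog '[[0,0,35,0,0,0,0.8],[0,0,73,0,0,0,0.8],[0,0,111,0,0,0,0.8],[0,0,148,0,0,0,0.8],[0,0,172,0,0,0,0.8],[0,0,182,0,0,0,0.8],[0,0,186,0,0,0,0.8],[0,0,186,0,0,0,0.8],[0,0,186,0,0,0,0.8]]' >/dev/null; python3 -m jog '[[0,0,0,0,0,0,0.8],[0,0,0,0,0,0,0.4],[0,0,0,0,0,0,0.4],[0,0,0,0,0,0,0.4],[0,0,0,0,0,0,0.4],[0,0,0,0,0,0,0.4],[0,0,0,0,0,0,0.4]]' 50
```

```text
time_s: 13.07
eef_pos: [0.6811, -0.2268, 0.0055]
ee_rot: [0.001, 0.707, 0.707, 0.001]
contact_force: [-1.2, -0.0, 7.0]
width: 0.527
finger_force: 51.1
```

```bash
python3 -m jog '[[0,0,-20,0,0,0,0.4],[0,0,-50,0,0,0,0.4],[0,0,-85,0,0,0,0.4],[5,-3,-115,0,0,0,0.4],[25,-15,-130,0,0,0,0.4],[54,-33,-130,0,0,0,0.4],[83,-51,-130,0,0,0,0.4],[112,-69,-130,0,0,0,0.4],[141,-86,-130,0,0,0,0.4],[170,-104,-130,0,0,0,0.4]]'; python3 -m jog '[[30,-18,0,0,0,0,0.4],[60,-36,0,0,0,0,0.4],[90,-54,0,0,0,0,0.4],[120,-72,0,0,0,0,0.4],[150,-90,0,0,0,0,0.4],[170,-102,0,0,0,0,0.4],[180,-108.5,0,0,0,0,0.4],[180,-108.5,0,0,0,0,0.4],[180,-108.5,0,0,0,0,0.4],[180,-108.5,0,0,0,0,0.4]]'
```

```text
time_s: 13.9
eef_pos: [0.5749, -0.0553, 0.1337]
ee_rot: [0.0, 0.707, 0.707, 0.0]
contact_force: [1.4, 0.8, -0.9]
width: 0.523
finger_force: 51.2
time_s: 14.73
eef_pos: [0.4682, 0.1223, 0.1335]
ee_rot: [0.0, 0.708, 0.706, 0.0]
contact_force: [0.7, -0.9, -1.0]
width: 0.525
finger_force: 51.2
```

```bash
python3 -m jog '[[1,0,25,0,0,0,0.4],[1,0,50,0,0,0,0.4],[1,0,70,0,0,0,0.4],[1,0,81,0,0,0,0.4],[1,0,86,0,0,0,0.4],[1,0,87,0,0,0,0.4],[1,0,87,0,0,0,0.4],[1,0,87,0,0,0,0.4]]';python3 -m jog '[[0,0,0,0,0,0,0.6],[0,0,0,0,0,0,0.8],[0,0,0,0,0,0,1],[0,0,0,0,0,0,1],[0,0,-20,0,0,0,1],[0,0,-50,0,0,0,1],[0,0,-82,0,0,0,1],[0,0,-82,0,0,0,1],[0,0,-82,0,0,0,1]]'
cat >> h.py <<'E'
def topfit(im,C,X0,z,r,lo=.85,hi=1.2):
    g=cv2.GaussianBlur(cv2.cvtColor(im,cv2.COLOR_RGB2GRAY),(3,3),0).astype(float); P=[]
    for a in np.linspace(0,2*np.pi,72,endpoint=False):
        rr=np.arange(lo*r,hi*r,.0003); px=np.array([proj(C,(X0[0]+q*np.cos(a),X0[1]+q*np.sin(a),z)) for q in rr])
        v=cv2.remap(g.astype(np.float32),px[:,0].astype(np.float32)[None],px[:,1].astype(np.float32)[None],1)[0]
        d=np.abs(v[8:]-v[:-8]); P.append((X0[0]+rr[d.argmax()+4]*np.cos(a),X0[1]+rr[d.argmax()+4]*np.sin(a)))
    X=np.array(P); fn=lambda a:np.hypot(X[:,0]-a[0],X[:,1]-a[1])-a[2]
    o=least_squares(fn,[*X0,r],loss="soft_l1",f_scale=.001); return o.x.round(4),np.std(fn(o.x)).round(4)
E
python3 - <<'E'
from h import *
s=brief(); C=cam("wrist",s); im=snapshot("wrist"); save("w8",im); h=cv2.cvtColor(im,cv2.COLOR_RGB2HSV)
print("plate",circ(im,C,(h[:,:,1]<70)&(h[:,:,2]>70),proj(C,(.4665,.09,.024)),.024))
print("t61",topfit(im,C,(.4665,.125),.042,.0305), "t47",topfit(im,C,(.4665,.125),.060,.0235))
S=snapshot("side");np.save("s8.npy",S)
blobs("side",S,cam("side"),[(260,274),(254,383)],[.009,.012])
save("c8",np.hstack([im[60:340,140:500],S[120:400,160:520]]))
E
```

```text
time_s: 15.4
eef_pos: [0.4681, 0.1232, 0.0466]
ee_rot: [0.0, 0.708, 0.706, -0.0]
contact_force: [-0.2, 0.3, -0.3]
width: 0.522
finger_force: 52.5
time_s: 16.15
eef_pos: [0.4688, 0.125, 0.1301]
ee_rot: [0.001, 0.707, 0.707, 0.002]
contact_force: [-0.1, -0.2, -1.0]
width: 0.999
finger_force: 0.0
16.15 [0.4688 0.125  0.1301] [0.0011 0.7072 0.707  0.0021] 0.999 [-0.1 -0.2 -1. ] 0.0
plate (array([0.4721, 0.1284, 0.0542]), 0.0062)
t61 (array([0.4666, 0.1277, 0.0294]), np.float64(0.0022)) t47 (array([0.4657, 0.1268, 0.0228]), np.float64(0.0011))
side (260, 274) [259.8 275.3] X [ 0.4651 -0.1661  0.009 ] dia mm 44.5 minor px 18
side (254, 383) [253.6 384.2] X [ 0.4549 -0.4069  0.012 ] dia mm 46.2 minor px 19
```

View pics/c8.png

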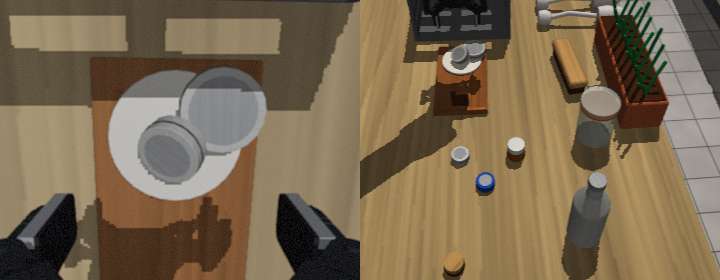

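Tin61 was knocked aside: it is now at crop (223,110), half off the plate to the upper right. Tin47 at crop (172,150) sits on the plate, leaning against or on tin61. I'll triangulate both before mending this.

Run:
```python
from h import *
s=robot.observe(); C=cam("wrist",s); S=cam("side"); im=cv2.imread("pics/w8.png")[:,:,::-1].copy(); sd=np.load("s8.npy")
for n,uv,z in [("t47",(312,209),.038),("t61",(363.5,170.5),.033)]:
    X=ray(C,uv,z); print(n,X.round(4),"side px",proj(S,X).round(1), "off plate",((X[:2]-[.4663,.125])*1000).round(1))
print("t61top fit", topfit(im,C,ray(C,(363,172),.042)[:2],.042,.0305))
a=cv2.resize(im[110:260,230:420],None,fx=2.1,fy=2.1*1,interpolation=cv2.INTER_CUBIC)
b=cv2.resize(sd[140:225,215:310],None,fx=4,fy=315/85,interpolation=cv2.INTER_CUBIC); save("z8",np.hstack([a,b[:a.shape[0]]]));print(a.shape,b.shape)
```

```text
t47 [0.4637 0.1217 0.038 ] side px [258.8 176.4] off plate [-2.6 -3.3]
t61 [0.5007 0.149  0.033 ] side px [273.  170.1] off plate [34.4 24. ]
t61top fit (array([0.4985, 0.1498, 0.0301]), np.float64(0.0014))
(315, 399, 3) (315, 380, 3)
```

View pics/z8.png

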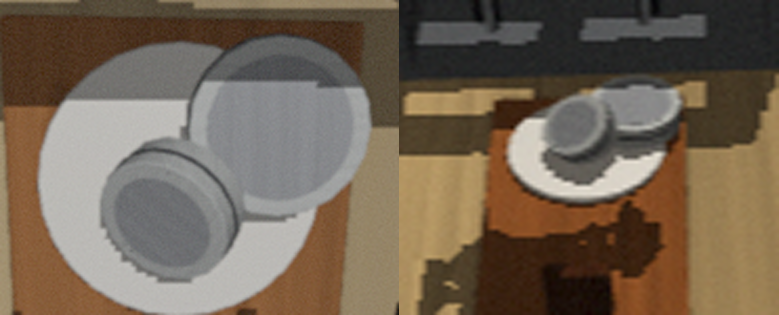

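Zoom: tin61 lies flat, overhanging the plate, with its centre about 42 mm off. Tin47 leans on tin61's edge, tilted about 35° with its face towards the lower left. Plan: grip tin47 across its tilt axis (tool turned 54°), set it aside, then re-place tin61 and tin47.

```bash
python3 - <<'E'
from h import *
s=robot.observe(); C=cam("wrist",s); S=cam("side")
for z in (.036,.040,.044,.048): 
    X=ray(C,(311.5,209.5),z); print(z,X.round(4),proj(S,X).round(1))
print(s["joint_positions"])
E
python3 -m jog '[[0,0,0,0,0,7,1],[0,0,0,0,0,14,1],[0,0,0,0,0,21,1],[0,0,0,0,0,28,1],[0,0,0,0,0,35,1],[0,0,0,0,0,42,1],[0,0,0,0,0,49,1],[0,0,0,0,0,54,1],[0,0,0,0,0,54,1],[0,0,0,0,0,54,1]]'
```

```text
0.036 [0.4633 0.1208 0.036 ] [258.7 177.3]
0.04 [0.4634 0.1219 0.04  ] [258.6 175.8]
0.044 [0.4634 0.1231 0.044 ] [258.5 174.4]
0.048 [0.4635 0.1243 0.048 ] [258.4 173. ]
[-0.25487589  0.29101986 -0.10983679  2.08011171  0.0451237   0.77341069
 -0.3924308 ]
time_s: 17.08
eef_pos: [0.4666, 0.1244, 0.1271]
ee_rot: [0.0, 0.951, 0.31, -0.001]
contact_force: [0.7, 0.3, 0.0]
width: 0.998
finger_force: 0.0
```

```bash
python3 -m jog '[[-1,1,30,0,0,0,1],[-1,1,60,0,0,0,1],[-1,1,80,0,0,0,1],[-1,1,92,0,0,0,1],[-1,1,92,0,0,0,1],[-1,1,92,0,0,0,0.7],[-1,1,92,0,0,0,0.4],[-1,1,92,0,0,0,0.4],[-1,1,92,0,0,0,0.4],[-1,1,92,0,0,0,0.4]]' 30; python3 -m jog '[[0,0,0,0,0,0,0.4],[0,0,0,0,0,0,0.4],[0,0,0,0,0,0,0.4],[0,0,-15,0,0,0,0.4],[0,0,-30,0,0,0,0.4],[0,0,-60,0,0,0,0.4],[0,0,-60,0,0,0,0.4]]';  python3 - <<'E'
from h import *
s=brief(); im=snapshot("wrist"); S=snapshot("side"); save("w9",im);np.save("w9.npy",im); np.save("s9.npy",S)
E
```

```text
time_s: 17.92
eef_pos: [0.468, 0.1232, 0.0374]
ee_rot: [0.0, 0.951, 0.309, 0.001]
contact_force: [-1.0, -0.6, 2.6]
width: 0.535
finger_force: 30.5
time_s: 18.5
eef_pos: [0.4698, 0.1241, 0.1002]
ee_rot: [-0.0, 0.951, 0.309, 0.004]
contact_force: [0.7, 0.0, -0.6]
width: 0.537
finger_force: 31.2
18.5 [0.4698 0.1241 0.1002] [-3.000e-04  9.511e-01  3.090e-01  3.900e-03] 0.537 [ 0.7  0.  -0.6] 31.2
```

```bash
python3 -m jog '[[3,25,0,0,0,0,0.4],[6,55,0,0,0,0,0.4],[9,88,0,0,0,0,0.4],[12,121,0,0,0,0,0.4],[16,155,0,0,0,0,0.4],[20,185,0,0,0,0,0.4],[20,193,20,0,0,0,0.4],[20,193,50,0,0,0,0.4],[20,193,75,0,0,0,0.4],[20,193,85,0,0,0,0.4]]' 20; python3 -m jog '[[0,0,3,0,0,0,0.4],[0,0,6,0,0,0,0.4],[0,0,6,0,0,0,0.4]]'; python3 -m jog '[[0,0,0,0,0,0,0.55],[0,0,0,0,0,0,0.6],[0,0,0,0,0,0,0.8],[0,0,0,0,0,0,1],[0,0,-20,0,0,0,1],[0,0,-50,0,0,0,1],[0,0,-85,0,0,0,1],[0,0,-120,0,0,0,1],[0,0,-150,0,0,0,1],[0,0,-150,0,0,0,1]]'; python3 -m jog '[[0,0,0,0,0,-7,1],[0,0,0,0,0,-14,1],[0,0,0,0,0,-21,1],[0,0,0,0,0,-28,1],[0,0,0,0,0,-35,1],[0,0,0,0,0,-42,1],[0,0,0,0,0,-49,1],[0,0,0,0,0,-54,1],[0,0,0,0,0,-54,1],[0,0,0,0,0,-54,1]]'
python3 - <<'E'
from h import *
s=brief(); C=cam("wrist",s); im=snapshot("wrist"); save("w10",im); np.save("w10.npy",im); S=snapshot("side"); np.save("s10.npy",S);save("s10",S)
h=cv2.cvtColor(im,cv2.COLOR_RGB2HSV)
m=((h[:,:,1]<70)&(h[:,:,2]>60)).astype(np.uint8)
cs,_=cv2.findContours(m,cv2.RETR_EXTERNAL,cv2.CHAIN_APPROX_NONE)
for c in cs:
    if cv2.contourArea(c)>300: x,y,w,hh=cv2.boundingRect(c); print(x,y,w,hh,cv2.contourArea(c),ray(C,(x+w/2,y+hh/2),.009).round(3))
E
```

```text
time_s: 19.43
eef_pos: [0.5967, -0.0206, 0.0084]
ee_rot: [-0.001, 0.951, 0.309, -0.0]
contact_force: [1.9, 4.2, 16.8]
width: 0.535
finger_force: 35.3
time_s: 19.68
eef_pos: [0.5984, -0.0197, 0.0059]
ee_rot: [-0.0, 0.951, 0.31, 0.001]
contact_force: [0.7, 1.5, 8.3]
width: 0.533
finger_force: 36.5
time_s: 20.52
eef_pos: [0.6006, -0.0216, 0.1617]
ee_rot: [0.002, 0.951, 0.309, 0.006]
contact_force: [-0.1, 0.2, 0.4]
width: 1.0
finger_force: 0.0
time_s: 21.35
eef_pos: [0.5963, -0.0215, 0.1546]
ee_rot: [-0.001, 0.708, 0.706, -0.0]
contact_force: [-0.2, -0.0, -0.1]
width: 0.997
finger_force: 0.0
21.35 [ 0.5963 -0.0215  0.1546] [-5.000e-04  7.081e-01  7.061e-01 -4.000e-04] 0.997 [-0.2 -0.  -0.1] 0.0
287 326 44 30 930.0 [ 0.588 -0.179  0.009]
576 313 64 52 1248.0 [ 0.889 -0.177  0.009]
426 253 50 56 706.5 [ 0.724 -0.112  0.009]
157 253 51 56 726.5 [ 0.468 -0.112  0.009]
461 247 158 75 5375.0 [ 0.81  -0.116  0.009]
289 160 56 58 2412.0 [ 0.597 -0.022  0.009]
71 0 142 72 7706.5 [0.459 0.102 0.009]
```

```bash
python3 -m jog '[[20,-14,0,0,0,0,1],[45,-34,0,0,0,0,1],[72,-54,0,0,0,0,1],[100,-74,0,0,0,0,1],[125,-94,0,0,0,0,1],[140,-106,0,0,0,0,1],[140,-106,0,0,0,0,1],[140,-106,0,0,0,0,1],[140,-106,0,0,0,0,1]]'
python3 - <<'E'
from h import *
s=brief(); C=cam("wrist",s); im=snapshot("wrist"); save("w11",im); h=cv2.cvtColor(im,cv2.COLOR_RGB2HSV)
X=ray(C,(0,0),.042)
for r0 in ((.4985,.149),(.494,.145)): print("t61",topfit(im,C,r0,.042,.0305))
g=(h[:,:,1]<70)&(h[:,:,2]>70)
print("union",circ(im,C,g,proj(C,(.455,.11,.024)),.024,.052))
for z in (.042,): print("t61 px",proj(C,(.4985,.149,z)))
np.save("w11.npy",im); S=snapshot("side"); np.save("s11.npy",S)
blobs("side",S,cam("side"),[proj(cam("side"),(.597,-.022,.009)).round(),(260,274),(254,383)],[.009,.009,.012])
E
```

```text
time_s: 22.2
eef_pos: [0.4914, 0.1181, 0.1555]
ee_rot: [0.0, 0.708, 0.707, 0.0]
contact_force: [-0.7, -0.2, -0.2]
width: 1.0
finger_force: 0.0
22.2 [0.4914 0.1181 0.1555] [4.000e-04 7.076e-01 7.066e-01 1.000e-04] 1.0 [-0.7 -0.2 -0.2] 0.0
t61 (array([0.5006, 0.1491, 0.0314]), np.float64(0.0012))
t61 (array([0.4965, 0.1468, 0.0303]), np.float64(0.0023))
union (array([0.4699, 0.1274, 0.03  ]), 0.0065)
t61 px [325.33975303 158.26372956]
side (np.float64(314.0), np.float64(223.0)) [314.  222.3] X [ 0.5974 -0.021   0.009 ] dia mm 46.9 minor px 18
side (260, 274) [259.7 275. ] X [ 0.4649 -0.1655  0.009 ] dia mm 42.3 minor px 18
side (254, 383) [253.5 384.5] X [ 0.4548 -0.4075  0.012 ] dia mm 43.4 minor px 19
```

```bash
python3 -m jog '[[4,1,0,0,0,7,1],[8,3,0,0,0,14,1],[12,4,0,0,0,21,1],[16,6,0,0,0,28,1],[20,7,0,0,0,35,1],[25,9,0,0,0,42,1],[30,11,20,0,0,49,1],[30,11,45,0,0,54,1],[30,11,70,0,0,54,1],[30,11,70,0,0,54,1]]'; python3 -m jog '[[0,0,0,0,0,0,1],[0,0,0,0,0,0,1]]'
python3 - <<'E'
from h import *
s=brief(); C=cam("wrist",s); im=snapshot("wrist"); save("w12",im); np.save("w12.npy",im)
print("t61",topfit(im,C,(.5005,.149),.042,.0305), proj(C,(.5005,.149,.042)))
w,x,y,z=s["ee_rot"];R=Ro.from_quat([x,y,z,w]); t=np.array(s["eef_pos"]); print((R.inv().apply(np.array([.5005,.149,.026])-t)*1000).round(1))
E
```

```text
time_s: 23.13
eef_pos: [0.4993, 0.1467, 0.0813]
ee_rot: [0.001, 0.951, 0.308, -0.004]
contact_force: [-0.3, -0.1, -0.5]
width: 0.999
finger_force: 0.0
time_s: 23.3
eef_pos: [0.503, 0.1484, 0.0862]
ee_rot: [0.0, 0.951, 0.308, 0.001]
contact_force: [-0.2, 0.1, -0.1]
width: 1.001
finger_force: 0.0
23.3 [0.503  0.1484 0.0862] [1.000e-04 9.512e-01 3.085e-01 8.000e-04] 1.001 [-0.2  0.1 -0.1] 0.0
t61 (array([0.5019, 0.15  , 0.0306]), np.float64(0.0018)) [311.85963406 229.56387852]
[-1.7 -2.  60.2]
```

```bash
python3 -m jog '[[-0.5,-1.5,20,0,0,0,1],[-0.5,-1.5,40,0,0,0,1],[-0.5,-1.5,55,0,0,0,1],[-0.5,-1.5,60,0,0,0,1],[-0.5,-1.5,60,0,0,0,1],[-0.5,-1.5,60,0,0,0,0.6],[-0.5,-1.5,60,0,0,0,0.6],[-0.5,-1.5,60,0,0,0,0.5],[-0.5,-1.5,60,0,0,0,0.5],[-0.5,-1.5,60,0,0,0,0.5]]' 50; python3 -m jog '[[0,0,0,0,0,0,0.5],[0,0,0,0,0,0,0.5],[0,0,0,0,0,0,0.5]]'
```

```text
time_s: 24.18
eef_pos: [0.5017, 0.1501, 0.0273]
ee_rot: [-0.0, 0.951, 0.309, 0.002]
contact_force: [-1.6, -0.3, 6.0]
width: 0.688
finger_force: 52.1
time_s: 24.43
eef_pos: [0.5018, 0.15, 0.0273]
ee_rot: [-0.0, 0.951, 0.309, 0.002]
contact_force: [-1.4, -0.6, 7.1]
width: 0.69
finger_force: 52.1
```

```bash
python3 -m jog '[[0,0,-8,0,0,0,0.5],[-10,0,-8,0,0,0,0.5],[-25,1,-8,0,0,0,0.5],[-38,1,-8,0,0,0,0.5],[-42,1,-8,0,0,0,0.5],[-42,1,-8,0,0,0,0.5],[-42,1,-8,0,0,0,0.5],[-42,1,-3,0,0,0,0.5],[-42,1,0,0,0,0,0.5],[-42,1,0,0,0,0,0.5]]'; python3 -m jog '[[0,0,0,0,0,0,0.7],[0,0,0,0,0,0,0.9],[0,0,0,0,0,0,1],[0,0,0,0,0,0,1],[0,0,-30,0,0,0,1],[0,0,-65,0,0,0,1],[0,0,-105,0,0,0,1],[0,0,-105,0,0,0,1],[0,0,-105,0,0,0,1]]';python3 -m jog '[[0,0,0,0,0,-7,1],[0,0,0,0,0,-14,1],[0,0,0,0,0,-21,1],[0,0,0,0,0,-28,1],[0,0,0,0,0,-35,1],[0,0,0,0,0,-42,1],[0,0,0,0,0,-49,1],[0,0,0,0,0,-54,1],[0,0,0,0,0,-54,1],[0,0,0,0,0,-54,1]]'
python3 - <<'E'
from h import *
s=brief(); C=cam("wrist",s); im=snapshot("wrist"); save("w13",im); np.save("w13.npy",im); h=cv2.cvtColor(im,cv2.COLOR_RGB2HSV)
print("t61",topfit(im,C,(.4665,.125),.042,.0305), "plate",circ(im,C,(h[:,:,1]<70)&(h[:,:,2]>70),proj(C,(.4665,.09,.024)),.024))
E
```

```text
time_s: 25.27
eef_pos: [0.4685, 0.1254, 0.0272]
ee_rot: [-0.0, 0.951, 0.309, 0.001]
contact_force: [-5.3, -0.6, 22.7]
width: 0.688
finger_force: 56.2
time_s: 26.02
eef_pos: [0.4688, 0.1248, 0.1321]
ee_rot: [-0.0, 0.951, 0.309, 0.003]
contact_force: [-0.3, 0.3, 0.2]
width: 0.999
finger_force: 0.0
time_s: 26.85
eef_pos: [0.4663, 0.1239, 0.1289]
ee_rot: [-0.001, 0.708, 0.706, -0.001]
contact_force: [0.6, -0.4, -0.6]
width: 0.999
finger_force: 0.0
26.85 [0.4663 0.1239 0.1289] [-0.0008  0.708   0.7062 -0.0011] 0.999 [ 0.6 -0.4 -0.6] 0.0
t61 (array([0.4686, 0.126 , 0.0313]), np.float64(0.0009)) plate (array([0.4682, 0.1271, 0.0514]), 0.0002)
```

```bash
python3 -m jog '[[-20,18,-5,0,0,0,1],[-45,40,-15,0,0,0,1],[-72,63,-25,0,0,0,1],[-99,87,-25,0,0,0,1],[-126,111,-25,0,0,0,1],[-146,129,-25,0,0,0,1],[-146,129,-25,0,0,0,1],[-146,129,-25,0,0,0,1],[-146,129,-25,0,0,0,1]]'
python3 - <<'E'
from h import *
s=brief(); C=cam("wrist",s); im=snapshot("wrist"); save("w14",im)
p=proj(C,(.597,-.021,.018)); print(p,blobs("w",im,C,[p.round()],[.009]), topfit(im,C,(.597,-.021),.018,.0235))
w,x,y,z=s["ee_rot"]
E
```

```text
time_s: 27.65
eef_pos: [0.5953, -0.021, 0.1545]
ee_rot: [-0.001, 0.707, 0.707, -0.0]
contact_force: [-0.7, 0.6, 0.1]
width: 0.998
finger_force: 0.0
27.65 [ 0.5953 -0.021   0.1545] [-9.000e-04  7.071e-01  7.071e-01 -4.000e-04] 0.998 [-0.7  0.6  0.1] 0.0
w (np.float64(319.0), np.float64(191.0)) [317.7 189.8] X [ 0.5964 -0.0221  0.009 ] dia mm 50.4 minor px 55
[318.50377957 190.94298192] [array([ 0.59637499, -0.02211336,  0.009     ])] (array([ 0.5965, -0.0212,  0.0229]), np.float64(0.0002))
```

```bash
python3 -m jog '[[0,0,35,0,0,0,0.8],[0,0,73,0,0,0,0.8],[0,0,111,0,0,0,0.8],[0,0,138,0,0,0,0.8],[0,0,149,0,0,0,0.8],[0,0,152,0,0,0,0.8],[0,0,152,0,0,0,0.8],[0,0,152,0,0,0,0.8]]'; python3 -m jog '[[0,0,0,0,0,0,0.4],[0,0,0,0,0,0,0.4],[0,0,0,0,0,0,0.4],[0,0,0,0,0,0,0.4],[0,0,0,0,0,0,0.4],[0,0,0,0,0,0,0.4],[0,0,0,0,0,0,0.4]]' 50
```

```text
time_s: 28.37
eef_pos: [0.5975, -0.0212, 0.0051]
ee_rot: [0.001, 0.707, 0.707, 0.001]
contact_force: [0.8, -0.0, 1.1]
width: 0.801
finger_force: 0.0
time_s: 28.95
eef_pos: [0.5977, -0.0217, 0.0057]
ee_rot: [0.001, 0.707, 0.707, 0.001]
contact_force: [-1.1, 0.6, 5.7]
width: 0.524
finger_force: 50.0
```

```bash
python3 -m jog '[[0,0,-25,0,0,0,0.4],[0,0,-60,0,0,0,0.4],[8,-7,-92,0,0,0,0.4],[28,-25,-102,0,0,0,0.4],[55,-48,-102,0,0,0,0.4],[83,-73,-102,0,0,0,0.4],[110,-97,-102,0,0,0,0.4],[135,-119,-102,0,0,0,0.4],[146,-129,-102,0,0,0,0.4],[146,-129,-102,0,0,0,0.4]]';python3 -m jog '[[0,0,0,0,0,0,0.4],[0,0,0,0,0,0,0.4],[0,0,20,0,0,0,0.4],[0,0,40,0,0,0,0.4],[0,0,53,0,0,0,0.4],[0,0,58,0,0,0,0.4],[0,0,59.5,0,0,0,0.4],[0,0,59.5,0,0,0,0.4],[0,0,59.5,0,0,0,0.4]]'
```

```text
time_s: 29.78
eef_pos: [0.4645, 0.1276, 0.1063]
ee_rot: [-0.001, 0.705, 0.709, 0.001]
contact_force: [0.3, -0.2, -0.3]
width: 0.525
finger_force: 51.4
time_s: 30.53
eef_pos: [0.4674, 0.1233, 0.0476]
ee_rot: [-0.0, 0.708, 0.706, -0.001]
contact_force: [-7.2, -0.2, 16.0]
width: 0.523
finger_force: 53.1
```

```bash
python3 -m jog '[[0,0,0,0,0,0,0.6],[0,0,0,0,0,0,0.8],[0,0,0,0,0,0,1],[0,0,0,0,0,0,1],[0,0,-20,0,0,0,1],[0,0,-50,0,0,0,1],[0,0,-90,0,0,0,1],[0,0,-90,0,0,0,1],[0,0,-90,0,0,0,1],[0,0,-90,0,0,0,1]]';python3 - <<'E'
from h import *
s=brief(); C=cam("wrist",s); im=snapshot("wrist"); save("w15",im); h=cv2.cvtColor(im,cv2.COLOR_RGB2HSV)
print("t61",topfit(im,C,(.468,.126),.042,.0305), "t47",topfit(im,C,(.468,.126),.060,.0235,.8),"plate",circ(im,C,(h[:,:,1]<70)&(h[:,:,2]>70),proj(C,(.4665,.09,.024)),.024))
S=snapshot("side");blobs("side",S,cam("side"),[(260,274),(254,383)],[.009,.012])
E
```

```text
time_s: 31.37
eef_pos: [0.4669, 0.1238, 0.1355]
ee_rot: [-0.0, 0.707, 0.707, -0.0]
contact_force: [0.1, -0.2, 0.4]
width: 1.0
finger_force: 0.0
31.37 [0.4669 0.1238 0.1355] [-0.000e+00  7.073e-01  7.070e-01 -1.000e-04] 1.0 [ 0.1 -0.2  0.4] 0.0
t61 (array([0.4685, 0.1262, 0.0314]), np.float64(0.0017)) t47 (array([0.4669, 0.1235, 0.0236]), np.float64(0.0012)) plate (array([0.4682, 0.1283, 0.0514]), 0.0003)
side (260, 274) [259.8 275.3] X [ 0.465  -0.1662  0.009 ] dia mm 44.5 minor px 18
side (254, 383) [253.8 384.3] X [ 0.4552 -0.4071  0.012 ] dia mm 44.9 minor px 21
```

```bash
python3 -m jog '[[-25,0,-5,0,0,0,1],[-60,0,-15,0,0,0,1],[-96,0,-20,0,0,0,1],[-132,-1,-20,0,0,0,1],[-168,-1,-20,0,0,0,1],[-204,-1,-20,0,0,0,1],[-240,-1,-20,0,0,0,1],[-270,-1,-20,0,0,0,1],[-290,-1,-20,0,0,0,1],[-290,-1,-20,0,0,0,1]]' >/dev/null; python3 -m jog '[[0,0,0,0,0,0,0.75],[0,0,0,0,0,0,0.75],[0,0,0,0,0,0,0.75]]'
python3 - <<'E'
from h import *
s=brief(); C=cam("wrist",s); im=snapshot("wrist"); save("w16",im)
p=proj(C,(.465,-.166,.018)); print(p,blobs("w",im,C,[p.round()],[.009]), topfit(im,C,(.465,-.166),.018,.020))
E
```

```text
time_s: 32.55
eef_pos: [0.466, -0.1642, 0.1551]
ee_rot: [-0.001, 0.706, 0.708, -0.0]
contact_force: [0.2, -0.7, 0.6]
width: 0.752
finger_force: 0.0
32.55 [ 0.466  -0.1642  0.1551] [-8.000e-04  7.062e-01  7.080e-01 -1.000e-04] 0.752 [ 0.2 -0.7  0.6] 0.0
w (np.float64(315.0), np.float64(193.0)) [314.7 191.3] X [ 0.4644 -0.1668  0.009 ] dia mm 43.4 minor px 47
[315.35756505 192.84859012] [array([ 0.46441457, -0.16678171,  0.009     ])] (array([ 0.4645, -0.1659,  0.0193]), np.float64(0.0003))
```

```bash
python3 -m jog '[[-2,-1,35,0,0,0,0.75],[-2,-1,73,0,0,0,0.75],[-2,-1,111,0,0,0,0.75],[-2,-1,138,0,0,0,0.75],[-2,-1,149,0,0,0,0.75],[-2,-1,152,0,0,0,0.75],[-2,-1,152,0,0,0,0.75],[-2,-1,152,0,0,0,0.75]]'; python3 -m jog '[[0,0,0,0,0,0,0.3],[0,0,0,0,0,0,0.3],[0,0,0,0,0,0,0.3],[0,0,0,0,0,0,0.3],[0,0,0,0,0,0,0.3],[0,0,0,0,0,0,0.3],[0,0,0,0,0,0,0.3],[0,0,0,0,0,0,0.3]]' 50
```

```text
time_s: 33.27
eef_pos: [0.4665, -0.1678, 0.0051]
ee_rot: [0.001, 0.707, 0.707, 0.001]
contact_force: [0.2, -0.3, 0.0]
width: 0.749
finger_force: 0.0
time_s: 33.93
eef_pos: [0.4663, -0.1681, 0.0057]
ee_rot: [0.001, 0.707, 0.707, 0.001]
contact_force: [-1.5, 0.1, 8.3]
width: 0.441
finger_force: 49.1
```

```bash
python3 -m jog '[[0,0,-25,0,0,0,0.3],[0,0,-60,0,0,0,0.3],[8,0,-92,0,0,0,0.3],[30,0,-110,0,0,0,0.3],[65,0,-110,0,0,0,0.3],[100,1,-110,0,0,0,0.3],[135,1,-110,0,0,0,0.3],[170,1,-110,0,0,0,0.3],[205,2,-110,0,0,0,0.3],[240,2,-110,0,0,0,0.3]]';python3 -m jog '[[30,0,0,0,0,0,0.3],[46,0,0,0,0,0,0.3],[51,0,0,0,0,0,0.3],[51,0,0,0,0,0,0.3],[51,0,0,0,0,0,0.3],[51,0,20,0,0,0,0.3],[51,0,38,0,0,0,0.3],[51,0,46,0,0,0,0.3],[51,0,46,0,0,0,0.3],[51,0,46,0,0,0,0.3]]'
```

```text
time_s: 34.77
eef_pos: [0.4673, 0.0738, 0.1149]
ee_rot: [0.001, 0.707, 0.707, 0.001]
contact_force: [0.8, 0.8, -1.0]
width: 0.442
finger_force: 50.4
time_s: 35.6
eef_pos: [0.4673, 0.122, 0.0679]
ee_rot: [0.0, 0.708, 0.706, -0.0]
contact_force: [0.6, -0.3, -0.7]
width: 0.443
finger_force: 50.5
```

```bash
python3 -m jog '[[1,1,0,0,0,0,0.3],[1,1,1,0,0,0,0.3],[1,1,2.5,0,0,0,0.3],[1,1,2.5,0,0,0,0.3],[1,1,2.5,0,0,0,0.3]]';python3 -m jog '[[0,0,0,0,0,0,0.5],[0,0,0,0,0,0,0.7],[0,0,0,0,0,0,1],[0,0,0,0,0,0,1],[0,0,-20,0,0,0,1],[0,0,-50,0,0,0,1],[0,0,-75,0,0,0,1],[0,0,-75,0,0,0,1],[0,0,-75,0,0,0,1],[0,0,-75,0,0,0,1]]';python3 - <<'E'
from h import *
s=brief(); C=cam("wrist",s); im=snapshot("wrist"); save("w17",im); h=cv2.cvtColor(im,cv2.COLOR_RGB2HSV)
print("t61",topfit(im,C,(.468,.126),.042,.0305), "t47",topfit(im,C,(.468,.126),.060,.0235,.85),"t40",topfit(im,C,(.468,.126),.078,.020,.8),"plate",circ(im,C,(h[:,:,1]<70)&(h[:,:,2]>70),proj(C,(.4665,.09,.024)),.024))
S=snapshot("side");blobs("side",S,cam("side"),[(254,383)],[.012]);save("s17",S)
E
```

```text
time_s: 36.02
eef_pos: [0.4687, 0.1243, 0.0657]
ee_rot: [0.0, 0.707, 0.707, 0.001]
contact_force: [-0.0, -0.3, 0.9]
width: 0.439
finger_force: 50.7
time_s: 36.85
eef_pos: [0.4676, 0.124, 0.1398]
ee_rot: [-0.0, 0.707, 0.707, -0.0]
contact_force: [0.3, 0.4, 0.1]
width: 1.003
finger_force: 0.0
36.85 [0.4676 0.124  0.1398] [-2.000e-04  7.071e-01  7.071e-01 -4.000e-04] 1.003 [0.3 0.4 0.1] 0.0
t61 (array([0.4687, 0.1266, 0.0314]), np.float64(0.0016)) t47 (array([0.468 , 0.1241, 0.0241]), np.float64(0.0014)) t40 (array([0.4682, 0.126 , 0.0199]), np.float64(0.0012)) plate (array([0.4683, 0.1283, 0.0514]), 0.0003)
side (254, 383) [253.5 384.3] X [ 0.4548 -0.4071  0.012 ] dia mm 45.8 minor px 20
```

```bash
python3 -m jog '[[-25,0,-10,0,0,0,1],[-60,-1,-20,0,0,0,1],[-98,-2,-20,0,0,0,1],[-136,-3,-20,0,0,0,1],[-174,-4,-20,0,0,0,1],[-212,-5,-20,0,0,0,1],[-250,-6,-20,0,0,0,1],[-288,-7,-20,0,0,0,1],[-326,-8,-20,0,0,0,1],[-364,-9,-20,0,0,0,1]]' >/dev/null; python3 -m jog '[[-38,-1,0,0,0,0,0.75],[-76,-2,0,0,0,0,0.75],[-114,-3,0,0,0,0,0.75],[-145,-4,0,0,0,0,0.75],[-165,-4,0,0,0,0,0.75],[-168,-4,0,0,0,0,0.75],[-168,-4,0,0,0,0,0.75],[-168,-4,0,0,0,0,0.75],[-168,-4,0,0,0,0,0.75]]'
python3 - <<'E'
from h import *
s=brief(); C=cam("wrist",s); im=snapshot("wrist"); save("w18",im)
p=proj(C,(.455,-.407,.024)); print(p, topfit(im,C,(.455,-.407),.024,.019,.7,1.4))
blobs("w",im,C,[p.round()],[.012])
h=cv2.cvtColor(im,cv2.COLOR_RGB2HSV); m=((h[:,:,0]<13)&(h[:,:,1]>180)); v=np.where(m[:,100:].sum(1)>30)[0]; print(v.min() if len(v) else None)
E
```

```text
time_s: 38.53
eef_pos: [0.4556, -0.4056, 0.1596]
ee_rot: [-0.001, 0.706, 0.708, 0.0]
contact_force: [0.8, -0.2, -0.0]
width: 0.752
finger_force: 0.0
38.53 [ 0.4556 -0.4056  0.1596] [-1.000e-03  7.062e-01  7.080e-01  4.000e-04] 0.752 [ 0.8 -0.2 -0. ] 0.0
[315.73911421 192.98056482] (array([ 0.4541, -0.4035,  0.0203]), np.float64(0.0015))Traceback (most recent call last):
  File "<stdin>", line 4, in <module>
  File "h.py", line 25, in blobs
    hull=cv2.convexHull(c); M=cv2.moments(hull); g=(M['m10']/M['m00'],M['m01']/M['m00'])
                                                    ~~~~~~~~^~~~~~~~~
ZeroDivisionError: float division by zero
```

Run:
```python
from h import *
im=cv2.imread("pics/w18.png")[:,:,::-1].copy(); h=cv2.cvtColor(im,cv2.COLOR_RGB2HSV); C=cam("wrist")
print(h[193,280:352:4].tolist()); print(h[150:240:5,316].tolist())
bg=np.median(h[150:240,230:260].reshape(-1,3),0); print(bg)
for lo in (115,130,145,160):
    m=((h[:,:,1]>lo)).astype(np.uint8); m[:140]=0;m[245:]=0;m[:,:260]=0;m[:,380:]=0
    m=cv2.morphologyEx(m,cv2.MORPH_OPEN,np.ones((3,3)))
    n,l,st,ce=cv2.connectedComponentsWithStats(m); i=1+st[1:,4].argmax(); print(lo,st[i],ce[i],ray(C,ce[i],.024).round(4),ray(C,ce[i],.012).round(4))
```

```text
[[19, 85, 135], [18, 87, 137], [20, 86, 139], [17, 80, 125], [18, 109, 150], [18, 104, 147], [17, 105, 153], [17, 101, 149], [18, 102, 150], [18, 110, 149], [17, 101, 147], [18, 110, 146], [19, 104, 135], [18, 106, 130], [19, 99, 137], [21, 77, 142], [19, 85, 138], [18, 79, 142]]
[[20, 86, 136], [19, 78, 140], [20, 81, 138], [13, 109, 61], [17, 106, 152], [16, 102, 148], [17, 103, 153], [18, 114, 147], [16, 101, 154], [17, 108, 146], [17, 106, 145], [16, 103, 131], [18, 106, 128], [18, 86, 116], [20, 76, 134], [18, 83, 135], [21, 84, 134], [19, 77, 136]]
[ 19.  82. 136.]
115 [309 166   3   3   9] [310. 167.] [ 0.4503 -0.3849  0.024 ] [ 0.4501 -0.3868  0.012 ]Traceback (most recent call last):
  File "<stdin>", line 8, in <module>
ValueError: attempt to get argmax of an empty sequence
```

Run:
```python
from h import *
im=cv2.imread("pics/w18.png")[:,:,::-1].copy(); h=cv2.medianBlur(cv2.cvtColor(im,cv2.COLOR_RGB2HSV),5); C=cam("wrist")
m=((h[:,:,1]>95)&(h[:,:,2]>100)); m[:140]=0;m[245:]=0;m[:,:260]=0;m[:,380:]=0
print(circ(im,C,m,(316,190),.024)); n,l,st,ce=cv2.connectedComponentsWithStats(m.astype(np.uint8)); i=1+st[1:,4].argmax(); print(st[i],ray(C,ce[i],.024).round(4))
```

```text
(array([ 0.4542, -0.4047,  0.0187]), 0.0005)
[ 293  168   44   45 1525] [ 0.4543 -0.4044  0.024 ]
```

```bash
python3 -m jog '[[0,-1,35,0,0,0,0.75],[0,-1,73,0,0,0,0.75],[0,-1,111,0,0,0,0.75],[0,-1,138,0,0,0,0.75],[0,-1,149,0,0,0,0.75],[0,-1,154,0,0,0,0.75],[0,-1,154,0,0,0,0.75],[0,-1,154,0,0,0,0.75]]'; python3 -m jog '[[0,0,0,0,0,0,0.3],[0,0,0,0,0,0,0.3],[0,0,0,0,0,0,0.3],[0,0,0,0,0,0,0.3],[0,0,0,0,0,0,0.3],[0,0,0,0,0,0,0.3],[0,0,0,0,0,0,0.3],[0,0,0,0,0,0,0.3]]' 40
```

```text
time_s: 39.25
eef_pos: [0.4554, -0.4084, 0.0079]
ee_rot: [0.001, 0.707, 0.707, 0.0]
contact_force: [-0.0, 0.3, 0.5]
width: 0.748
finger_force: 0.0
time_s: 39.92
eef_pos: [0.4553, -0.4087, 0.0084]
ee_rot: [0.002, 0.707, 0.707, 0.0]
contact_force: [-0.9, 0.8, 5.7]
width: 0.424
finger_force: 39.7
```

```bash
python3 -m jog '[[0,0,-25,0,0,0,0.3],[0,0,-60,0,0,0,0.3],[8,0,-95,0,0,0,0.3],[30,1,-125,0,0,0,0.3],[65,2,-130,0,0,0,0.3],[100,3,-130,0,0,0,0.3],[135,4,-130,0,0,0,0.3],[170,5,-130,0,0,0,0.3],[205,6,-130,0,0,0,0.3],[240,7,-130,0,0,0,0.3]]'  >/dev/null;python3 -m jog '[[35,1,0,0,0,0,0.3],[70,2,0,0,0,0,0.3],[105,3,0,0,0,0,0.3],[140,4,0,0,0,0,0.3],[175,5,0,0,0,0,0.3],[210,6,0,0,0,0,0.3],[245,6,0,0,0,0,0.3],[275,6,0,0,0,0,0.3],[290,6,0,0,0,0,0.3],[291,6,0,0,0,0,0.3]]'; python3 -m jog '[[0,0,0,0,0,0,0.3],[0,0,0,0,0,0,0.3],[0,0,20,0,0,0,0.3],[0,0,40,0,0,0,0.3],[0,0,47,0,0,0,0.3],[0,0,47,0,0,0,0.3],[0,0,47,0,0,0,0.3]]'
```

```text
time_s: 41.58
eef_pos: [0.4671, 0.1276, 0.1371]
ee_rot: [-0.0, 0.705, 0.709, 0.001]
contact_force: [-0.7, 0.2, -0.6]
width: 0.431
finger_force: 40.2
time_s: 42.17
eef_pos: [0.4673, 0.1222, 0.0895]
ee_rot: [0.0, 0.708, 0.706, -0.0]
contact_force: [-0.0, -0.5, -0.5]
width: 0.427
finger_force: 40.2
```

```bash
python3 -m jog '[[1,1,1,0,0,0,0.3],[1,1,2,0,0,0,0.3],[1,1,3.5,0,0,0,0.3],[1,1,3.5,0,0,0,0.3],[1,1,3.5,0,0,0,0.3],[1,1,3.5,0,0,0,0.3]]'
```

```text
time_s: 42.67
eef_pos: [0.4688, 0.1244, 0.0863]
ee_rot: [0.0, 0.707, 0.707, 0.001]
contact_force: [1.1, -0.2, 1.9]
width: 0.428
finger_force: 40.5
```

```bash
python3 -m jog '[[0,0,0,0,0,0,0.5],[0,0,0,0,0,0,0.7],[0,0,0,0,0,0,1],[0,0,0,0,0,0,1],[0,0,-20,0,0,0,1],[0,0,-50,0,0,0,1],[0,0,-75,0,0,0,1],[0,0,-75,0,0,0,1],[0,0,-75,0,0,0,1],[0,0,-75,0,0,0,1]]';python3 - <<'E'
from h import *
s=brief(); C=cam("wrist",s); im=snapshot("wrist"); save("w19",im); h=cv2.cvtColor(im,cv2.COLOR_RGB2HSV)
print("t61",topfit(im,C,(.468,.126),.042,.0305), "t47",topfit(im,C,(.468,.126),.060,.0235,.85),"t40",topfit(im,C,(.468,.126),.078,.020,.8),"plate",circ(im,C,(h[:,:,1]<70)&(h[:,:,2]>70),proj(C,(.4665,.09,.024)),.024))
print("d",topfit(im,C,(.468,.126),.102,.019,.8))
S=snapshot("side");a=cv2.resize(im[60:340,140:500],(390,303));b=cv2.resize(S[110:212,200:330],(390,303),interpolation=cv2.INTER_CUBIC);save("c19",np.hstack([a,b]))
E
```

```text
time_s: 43.5
eef_pos: [0.4675, 0.124, 0.1603]
ee_rot: [-0.0, 0.707, 0.707, -0.0]
contact_force: [0.1, 0.1, -0.2]
width: 1.002
finger_force: 0.0
43.5 [0.4675 0.124  0.1603] [-2.000e-04  7.071e-01  7.071e-01 -5.000e-04] 1.002 [ 0.1  0.1 -0.2] 0.0
t61 (array([0.4688, 0.1265, 0.0315]), np.float64(0.0018)) t47 (array([0.4675, 0.1245, 0.0235]), np.float64(0.0018)) t40 (array([0.4679, 0.1259, 0.0215]), np.float64(0.0015)) plate (array([0.4683, 0.1283, 0.0514]), 0.0003)
d (array([0.4675, 0.1271, 0.0198]), np.float64(0.0011))
```

View pics/c19.png

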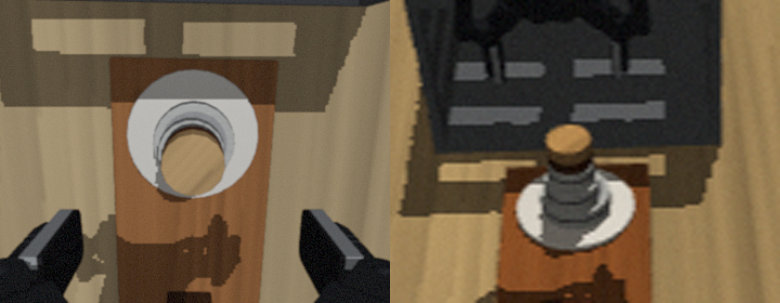

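The stack stands neat: dauber on top at crop (192,163), tins concentric on the plate, and upright in the side view. Next is the grip, to slide the tray home gently.

```bash
python3 -m jog '[[-20,0,-10,0,0,0,1],[-50,-1,-10,0,0,0,1],[-85,-2,-10,0,0,0,1],[-120,-2,-10,0,0,0,1],[-145,-2,-10,0,0,0,1],[-150,-2,-10,0,0,0,1],[-150,-2,-10,0,0,0,1],[-150,-2,20,0,0,0,1],[-150,-2,50,0,0,0,1],[-150,-2,80,0,0,0,1]]'; python3 -m jog '[[0,0,20,0,0,0,1],[0,0,38,0,0,0,1],[0,0,44,0,0,0,1],[0,0,44,0,0,0,1]]'; python3 -m jog '[[0,0,0,0,0,0,0.7],[0,0,0,0,0,0,0.3],[0,0,0,0,0,0,0.3],[0,0,0,0,0,0,0.3],[0,0,0,0,0,0,0.3],[0,0,0,0,0,0,0.3],[0,0,0,0,0,0,0.3],[0,0,0,0,0,0,0.3]]' 40
```

```text
time_s: 44.43
eef_pos: [0.4664, -0.0239, 0.0797]
ee_rot: [0.0, 0.706, 0.708, 0.001]
contact_force: [-0.3, -0.6, -0.3]
width: 0.999
finger_force: 0.0
time_s: 44.77
eef_pos: [0.4648, -0.0243, 0.0351]
ee_rot: [-0.002, 0.706, 0.708, -0.001]
contact_force: [-0.1, 0.7, 1.4]
width: 1.002
finger_force: 0.0
time_s: 45.43
eef_pos: [0.4657, -0.0257, 0.038]
ee_rot: [-0.0, 0.707, 0.707, -0.0]
contact_force: [-3.7, -0.1, 8.6]
width: 0.458
finger_force: 39.9
```

```bash
python3 -m jog '[[1,0,0,0,0,0,0.3],[3,0,0,0,0,0,0.3],[6,0,0,0,0,0,0.3],[10,0.2,0,0,0,0,0.3],[15,0.4,0,0,0,0,0.3],[21,0.5,0,0,0,0,0.3],[27,0.6,0,0,0,0,0.3],[33,0.8,0,0,0,0,0.3],[39,0.9,0,0,0,0,0.3],[45,1,0,0,0,0,0.3]]'; python3 -m jog '[[6,0.1,0,0,0,0,0.3],[12,0.3,0,0,0,0,0.3],[18,0.4,0,0,0,0,0.3],[24,0.5,0,0,0,0,0.3],[30,0.7,0,0,0,0,0.3],[36,0.8,0,0,0,0,0.3],[42,1,0,0,0,0,0.3],[48,1.1,0,0,0,0,0.3],[54,1.2,0,0,0,0,0.3],[60,1.4,0,0,0,0,0.3]]';python3 -m jog '[[6,0.1,0,0,0,0,0.3],[12,0.3,0,0,0,0,0.3],[18,0.4,0,0,0,0,0.3],[24,0.5,0,0,0,0,0.3],[30,0.7,0,0,0,0,0.3],[35,0.8,0,0,0,0,0.3],[39,0.9,0,0,0,0,0.3],[42,1,0,0,0,0,0.3],[44,1,0,0,0,0,0.3],[45,1,0,0,0,0,0.3]]'; python3 -m jog '[[1,0,0,0,0,0,0.3],[2,0,0,0,0,0,0.3],[3,0,0,0,0,0,0.3],[4,0,0,0,0,0,0.3],[5,0.2,0,0,0,0,0.3],[5,0.2,0,0,0,0,0.3],[5,0.2,0,0,0,0,0.3]]'
```

```text
time_s: 46.27
eef_pos: [0.4665, 0.0187, 0.038]
ee_rot: [-0.0, 0.707, 0.707, -0.0]
contact_force: [-3.7, -0.6, 7.9]
width: 0.455
finger_force: 39.9
time_s: 47.1
eef_pos: [0.4677, 0.0788, 0.038]
ee_rot: [-0.0, 0.707, 0.707, -0.001]
contact_force: [-4.0, -1.2, 9.6]
width: 0.457
finger_force: 40.0
time_s: 47.93
eef_pos: [0.4686, 0.1242, 0.038]
ee_rot: [-0.0, 0.707, 0.707, -0.001]
contact_force: [-4.0, -1.5, 9.2]
width: 0.459
finger_force: 40.0
time_s: 48.52
eef_pos: [0.4686, 0.1291, 0.038]
ee_rot: [-0.001, 0.707, 0.707, -0.001]
contact_force: [-4.8, -1.3, 8.8]
width: 0.459
finger_force: 40.0
```

```bash
python3 -m jog '[[1,0,0,0,0,0,0.3],[2,0,0,0,0,0,0.3],[3,0,0,0,0,0,0.3],[4,0,0,0,0,0,0.3],[5,0.2,0,0,0,0,0.3],[6,0.2,0,0,0,0,0.3],[7,0.2,0,0,0,0,0.3],[7,0.2,0,0,0,0,0.3],[7,0.2,0,0,0,0,0.3]]'; python3 -m jog '[[0.7,0,0,0,0,0,0.3],[1.4,0,0,0,0,0,0.3],[2,0,0,0,0,0,0.3],[2.6,0,0,0,0,0,0.3],[2.6,0,0,0,0,0,0.3],[2.6,0,0,0,0,0,0.3]]'
```

```text
time_s: 49.27
eef_pos: [0.4688, 0.1359, 0.038]
ee_rot: [-0.001, 0.707, 0.707, -0.001]
contact_force: [-4.6, -1.2, 9.1]
width: 0.456
finger_force: 40.0
time_s: 49.77
eef_pos: [0.4688, 0.1359, 0.038]
ee_rot: [0.0, 0.708, 0.707, -0.002]
contact_force: [-5.7, -7.0, 10.7]
width: 0.455
finger_force: 40.3
```

```bash
python3 -m jog '[[-1.5,0,0,0,0,0,0.3],[-2,0,0,0,0,0,0.5],[-2,0,0,0,0,0,0.7],[-2,0,0,0,0,0,1],[-2,0,0,0,0,0,1],[-2,0,-20,0,0,0,1],[-2,0,-40,0,0,0,1],[-10,0,-60,0,0,0,1],[-30,0,-75,0,0,0,1],[-60,0,-75,0,0,0,1]]'; python3 -m jog '[[-30,20,0,0,0,0,1],[-60,50,0,0,0,0,1],[-80,80,-20,0,0,0,1],[-80,100,-30,0,0,0,1],[-80,100,-30,0,0,0,1],[-80,100,-30,0,0,0,1]]';python3 - <<'E'
from h import *
s=brief(); C=cam("wrist",s); im=snapshot("wrist"); save("w20",im); S=snapshot("side"); save("s20",S);h=cv2.cvtColor(S,cv2.COLOR_RGB2HSV)
cs=cam("side")
# plate in side: expected home
S0=np.load("side0.npy"); d=np.abs(S.astype(int)-S0).sum(2)
print("front edge rows now/before, col 245:",[np.where((cv2.cvtColor(q,cv2.COLOR_RGB2HSV)[150:215,245,1]>150)&(cv2.cvtColor(q,cv2.COLOR_RGB2HSV)[150:215,245,0]<14))[0].max()+150 for q in (S,S0)])
for n,z,X in (("dauber top",.102,(.471,.287)),("t40 top",.078,(.471,.287)),("plate",.024,(.471,.287))): print(n,proj(cs,(*X,z)).round(1))
hm=cv2.medianBlur(h,3); m=((hm[:,:,0]>10)&(hm[:,:,0]<22)&(hm[:,:,1]>110)&(hm[:,:,2]>90)).astype(np.uint8); sub=np.zeros_like(m); sub[100:150,245:290]=m[100:150,245:290]
n,l,st,ce=cv2.connectedComponentsWithStats(sub); print(st[1:].tolist(),ce[1:].round(1).tolist())
for r in range(112,160,3): print(r,"".join("%4d/%3d"%(h[r,c,1],h[r,c,2]) for c in range(245,288,4)))
E
```

```text
time_s: 50.6
eef_pos: [0.4725, 0.0815, 0.1148]
ee_rot: [0.001, 0.705, 0.709, 0.004]
contact_force: [0.9, -0.5, 0.6]
width: 1.0
finger_force: 0.0
time_s: 51.1
eef_pos: [0.5708, -0.0012, 0.142]
ee_rot: [0.0, 0.707, 0.707, 0.0]
contact_force: [-0.3, 0.2, -0.1]
width: 1.001
finger_force: 0.0
51.1 [ 0.5708 -0.0012  0.142 ] [2.000e-04 7.073e-01 7.070e-01 5.000e-04] 1.001 [-0.3  0.2 -0.1] 0.0
front edge rows now/before, col 245: [np.int64(187), np.int64(189)]
dauber top [259.9 118.2]
t40 top [260.6 125.2]
plate [262.1 140.3]
[[271, 129, 11, 2, 22], [245, 130, 2, 2, 4], [245, 145, 1, 1, 1]] [[276.0, 129.5], [245.5, 130.5], [245.0, 145.0]]
112    7/ 38  28/ 37  13/ 40  28/ 37  14/ 36   6/ 40  19/ 41  13/ 38  20/ 39   7/ 38  66/ 50
115   13/ 40   7/ 38  21/ 36 144/ 78 151/ 81 142/ 70  13/ 39   0/ 37   8/ 34  20/ 38  62/ 58
118   14/ 37   7/ 38  30/ 42 143/ 82 153/ 80 155/ 66  20/ 39  26/ 39   7/ 36  19/ 40  15/ 34
121   32/ 32   7/ 37  26/ 40 143/ 80 137/ 69 152/ 62  20/ 38  14/ 37  13/ 39  31/ 41  17/ 15
124   13/ 39  14/ 36   8/ 34 138/ 59 133/ 67 152/ 57  15/ 34   7/ 35   6/ 41  15/ 34  34/
[... 326 characters left out ...]
0  22/ 71  18/ 42   4/ 67  32/ 96 191/ 52  98/ 13
139   34/159  22/209  17/ 59  11/ 68  17/ 75  22/ 69   6/ 40  12/ 65   2/108  49/ 83  73/  7
142   31/166  24/211  28/ 74  11/ 71  10/ 77  12/ 66  40/ 19  32/ 24  11/ 24  35/ 36  51/ 15
145  165/108  31/100  26/ 97  14/ 75  21/ 73  14/ 72  21/ 12  85/ 15  29/ 26  93/ 33  39/ 13
148  178/ 63  32/ 95  26/ 99  29/ 98  31/ 98  24/ 94  54/ 19  55/ 14  87/ 38 198/ 54 116/ 11
151  188/ 57 177/ 62  44/ 86  27/103  23/ 99  25/103 142/  9  45/ 17 206/ 57  88/ 29  57/ 18
154  200/ 56 192/ 57 180/ 58 190/ 55 198/ 58 198/ 58  64/ 12 127/ 22 177/ 46  85/ 15 185/ 11
157  191/132 182/109 190/ 55 196/ 56 184/132 193/135  30/ 17  49/ 21  27/ 28  73/ 14 102/ 10
```

```bash
python3 -m jog '[[0,0,0,0,0,0,1],[0,0,0,0,0,0,1],[0,0,0,0,0,0,1]]' >/dev/null; python3 -c "
from cell import robot
print(robot.sign_off())"
```

```text
the job is handed in; nothing more can be done
None
```

The job is handed in, with no verdict returned: tin61, tin47, tin40 and the dauber are stacked on the plate (within about 4 mm of centre by my last measurement before the push), the tray is home against its stop, and I re-placed tin61 after it was knocked aside.

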